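# Draw a duplicate pair of vials from the rocker dispenser

## Robot

A 6-joint arm with a two-finger parallel gripper is mounted at the origin on a cart in front of the work surface, level with it; the furniture and walls round the work are solid. World frame = base frame: x ahead of the robot, y to its left, z up, the work surface at z = 0. Lengths are in m, angles in rad, forces in N, time in s.
With the tool pointing down it reaches from about 0.25 to 0.725 m from the base axis. Payload 4 kg.
Tool frame: the origin (TCP) lies on the centre line of the jaws, within the pads' length; the fingertips stand 25 mm ahead of it and the grasp point (between the pads) lies 6 mm ahead of it; z points along the fingers, x is the direction in which the jaws open and shut, and the axes are right-handed (so a half turn about z gives the same grasp; the last joint's range is limited). The gripper opens to 85 mm and grips with 20 to 120 N. Pads are 22 mm wide; open, the fingers measure 114 mm over their backs; the gripper's body (76 mm by 85 mm) begins 54 mm behind the grasp point. The pads swing forward as they close: fully open they stand 13 mm farther back than shut.
Start: joints at [1.149, 0.241, 0.005, 1.335, 0, 1.571], TCP at [0.205, 0.456, 0.256] pointing down, gripper open.
Joint ranges: [-2.72, 2.72], [-1.05, 1.87], [-1.09, 1.28], [-1.99, 2.15], [-1.42, 1.44], [-3.14, 3.14]. Speed limits (rad/s): [2.79, 2.79, 3.14, 3.14, 3.14, 3.14].

## Interface

Orientations are given as a unit quaternion [x, y, z, w].
In Python, from workcell import bot, imaging, order gives the robot as it stands.
- The arm moves only by the tool carry_out, never from a script. Its argument "moves" is a list of rows, each a list of 5 numbers: the shift along the tool's x, y, z scaled (see below), then the turn about the tool's z scaled (see below), then the opening, from -1 (shut) to 1 (fully open). In form: [[tx, ty, tz, roll, hand], ...]. A call has 1 to 20 rows; each row is the pose to reach, as a shift and turn from the pose commanded when the call began, along the tool's axes at that moment; what a row does not reach only later rows make up. The controller multiplies each number of a shift by 0.1 m and each number of a turn by 90 degrees. A row lasts 1/10 s, in which the tool goes at most 50 mm and 8.59 degrees, less where a joint would pass 70% of its speed; a pose out of reach is approached as far as the arm can. A call with a number of a shift or a turn outside -1 to 1 is refused whole. A call with a gripper value outside its range is refused whole. The fingers move at their own pace and stop on an object; the grip force is fixed at half the most. Time passes only in rows, so rows that repeat a pose let the fingers close. It gives the time, the measured TCP pose, the force and the opening at its end, in the units of the state.
- bot.get_obs(): the state, without advancing time (a new reading comes with each control period).
- imaging.camera(name): name is "scene" or "side" or "wrist"; returns the picture (384x512x3 uint8, red, green, blue); there is no depth.
- imaging.camera_model(name): a dict with "fovy" (degrees; the focal length in pixels is half the picture's height over the tangent of half this angle, whatever the lens; pixels are square), "cx", "cy" (the principal point, pixels), "eye" and "rotation" of the camera in the world. Camera axes: x right, y up, looking along -z (the intrinsics and any distortion apply to the point x, -y, -z); pixel columns grow to the right and rows downward; lengths in m; the calibration is good to about 2 mm. A picture is of the moment at which its call begins: read the wrist's pose just before it. camera_model takes no time and is no camera call; for the wrist camera it gives the pose at the moment of the call.
- order.job_done(): hands the job in, once; it reports no verdict.
The state is a dict: "clock": time; "joint_pos": joint angles; "joint_vel": joint speeds; "tau": joint torques, N m; "eef_pos": TCP position; "tool_rot": TCP orientation; "ft_force": force on the tool from outside, world axes, zero at the start; "ft_torque": the same for the moment, N m; "grip_width": finger opening in m.
Only numpy, scipy, OpenCV 4.12 (cv2) and the standard library are available. Lean on these libraries where they do the work, as an engineer would, in place of code of your own. Each camera call takes 0.05 s, during which the arm holds its last target.

## Task

Draw one duplicate pair of dye vials from the dispenser: first push the white catch tray along the bench with the fingers, until it sits squarely under the chute's spout and rests against the dispenser's bumpers. Then press the rocker's thumb pad all the way down, which lifts the gate, keep it down until both released vials have rolled into the tray, and let it come up again so that the gate shuts and the next two vials roll up to it. Lift or carry nothing, keep the gripper off the vials so that they roll by themselves, and do not shift or knock over the things standing around.

Things in the scene. Friction and masses are not known exactly. Their poses are not given: they have to be found in the camera images.
- dispenser: Gravity vial dispenser fixed to the bench: grey base plate 80 x 118 x 10 mm under an aluminium chute, 56 mm wide, that slopes down 0.25 rad to its +y end. Origin: on the bench under its middle; x points away from the robot at zero yaw, y along the chute to its low end (the spout, lip at y = 0.066, 21 mm high), z up. Highest part at rest: 80 mm.
- tray_stop (a point): Point midway between the faces of the dispenser's two rubber bumpers (26 mm to either side of it), under the spout, 6 mm above the bench, at (0, 0.050, 0.006) in the dispenser's frame; axes as the dispenser's. The tray's low wall stops here; the spout then overhangs it by 16 mm.
- tray: White catch tray, grey liner, loose, about 0.25 kg, 112 mm wide (x), 96 mm long (y); slides with about 2 N. Origin: centre of its underside; y points away from the dispenser. The -y wall, next to the dispenser, is 14 mm high and passes under the spout; the other three are 32 mm, with a 1.5 mm rim; far wall's outer face at y = 0.048. Home: origin at x = 0, y = 0.098 in the dispenser's frame.
- thumb_pad (a point): Centre of the top face of the rocker's thumb pad, a grey ribbed plate 32 x 34 mm (x, y) outside the chute on the robot's side; at rest at (-0.052, -0.039, 0.074) in the dispenser's frame. It swings on a 68 mm arc about an axle parallel to x at y = 0.023, z = 0.047: fully pressed it is 43 mm lower. Its top tilts 0.32 rad towards the axle at rest, as much away from it when pressed.
- rocker (a joint): Angle of the rocking lever: 0 at rest (gate down, held by a spring), 0.65 fully pressed, on its stop (gate lifted clear, rear blade lowered behind the second vial). Pressing takes about 1.5 N on the pad at first, 5 N at the end; let go, it springs back to 0. Vials pass the gate from about 0.55 upwards.
- vial_1_center (a point): Middle of the vial that lies first in the chute, against the gate. All vials are brown with a screw cap, 22 mm in diameter and 48 mm long, 22 g, lying across the chute (along the dispenser's x). In the chute the first is centred at y = 0.037, z = 0.041 in the dispenser's frame. It rolls out when the rocker is fully pressed.
- vial_2_center (a point): Middle of the second vial, behind the first (y = 0.015, z = 0.046 in the dispenser's frame). It rolls out with the first.
- vial_3_center (a point): Middle of the third vial (starts at y = -0.006, z = 0.051 in the dispenser's frame). The rear blade holds it back while the rocker is pressed; when the rocker is let up it rolls down to the gate, where the first one was.
- vial_4_center (a point): Middle of the fourth vial, behind the third (starts at y = -0.028, z = 0.057 in the dispenser's frame); ends where the second one was.
- beaker: Small clear beaker, 44 mm across, 58 mm high, standing behind the spout; not to be disturbed. Origin: centre of its underside.
- standing_vial: One more brown vial, 22 mm across, 48 mm high, standing upright on the bench behind the dispenser; not to be disturbed. Origin: centre of its underside.
- timer: White bench timer with three keys, 62 x 66 x 18 mm, lying in front of the dispenser; not to be disturbed. Origin: centre of its underside.
- petri_dish: Clear petri dish with lid, 59 mm across, 15 mm high, lying behind the dispenser; not to be disturbed. Origin: centre of its underside.

How it is judged:
By the outcome, as a careful person would: the job done as asked, in the order asked, and still so for the second after the job is handed in, with the robot touching nothing.
It also fails if it takes over 48 s, if anything falls off the work surface, if the arm or the gripper's body presses on something with over 40 N, if the wrist force passes 120 N, or if a joint passes its speed limit or range.

## Working session

There is one attempt and no reset: what is moved stays moved. The work goes in short steps, Python scripts to look and compute and a tool call to move; the robot and the scene stay as the last step left them, time stands still between calls to the robot, and variables do not carry over. Pictures are saved under pics/ and viewed, and the job is handed in when it is done.

Besides the shell and the picture viewer there is one more tool, called as name(argument=value, ...), one argument or row to a line, values as JSON. carry_out: Moves the arm, as the interface text tells. Its arguments: {"type":"object","properties":{"moves":{"type":"array","items":{"type":"array","items":{"type":"number","minimum":-1,"maximum":1}}}},"required":["moves"]}

```bash
ls; mkdir -p pics
python3 - <<'E'
from workcell import bot, imaging, order
import cv2
print(bot.get_obs())
for n in ["scene","side","wrist"]:
    m=imaging.camera_model(n); print(n,m)
    im=imaging.camera(n); cv2.imwrite(f"pics/{n}0.png",im[:,:,::-1])
E
```

```text
pics
{'clock': 0.0, 'joint_pos': array([ 1.14900262e+00,  2.41425184e-01,  3.76207362e-03,  1.33516063e+00,
       -1.69836817e-05,  1.57081608e+00]), 'joint_vel': array([ 0.00188619,  0.00032646, -0.00110951,  0.00178218,  0.00242041,
        0.00068877]), 'tau': array([-2.44581970e-04, -3.72313857e+01,  2.52407992e+01,  1.69172109e-02,
       -1.76356471e-04, -8.43232577e-07]), 'eef_pos': array([0.20447901, 0.45567666, 0.25542122]), 'tool_rot': array([ 8.39468334e-01,  5.43407663e-01, -8.46349592e-04,  5.58001629e-04]), 'ft_force': array([-1.51770831e-02,  5.29647169e-04,  6.57156968e-01]), 'ft_torque': array([ 0.00851554, -0.00313609,  0.02045248]), 'grip_width': 0.0855540876817249}
scene {'fovy': 52.50765569920974, 'cx': 254.08581173791282, 'cy': 192.83570610024344, 'eye': array([ 0.19815942, -0.45058742,  0.73635672]), 'rotation': array([ 0.32271142, -0.11793198, -0.30662241,  0.88765538])}
side {'fovy': 44.460335716160294, 'cx': 248.07106008240225, 'cy': 186.31423848312193, 'eye': array([ 0.34122448, -0.76070797,  0.58236931]), 'rotation': array([ 0.45786069, -0.06715377, -0.11750183,  0.87866221])}
wrist {'fovy': 61.78795102298929, 'cx': 257.3067656854723, 'cy': 195.94084560049296, 'eye': array([0.14487808, 0.48285077, 0.37328038]), 'rotation': array([-0.11178357, -0.07151837,  0.53867656,  0.83199587])}
```

View pics/scene0.png

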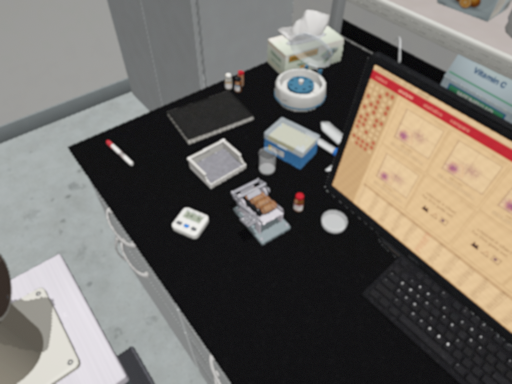

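View pics/side0.png

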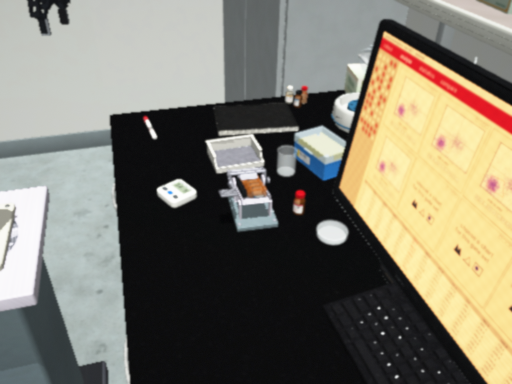

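View pics/wrist0.png

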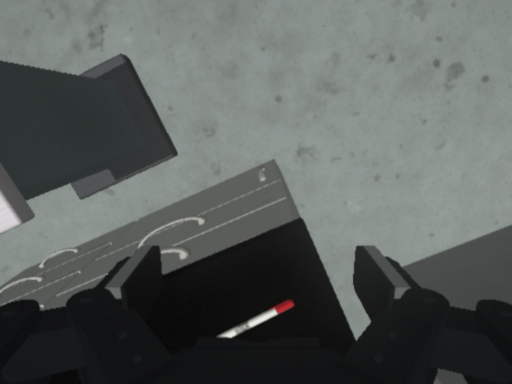

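The scene view shows the tray at about (217,162), the dispenser at (260,212) with its spout towards the tray, the timer at (190,222), the beaker at (267,160), the standing vial at (299,202) and the petri dish at (334,221). Next I'll zoom in and measure.

```bash
cat > h.py <<'E'
import numpy as np, cv2
from scipy.spatial.transform import Rotation as R
def K(m):
    f=192/np.tan(np.radians(m["fovy"])/2); return f,m["cx"],m["cy"]
def ray(m,u,v):
    f,cx,cy=K(m); d=np.array([(u-cx)/f,-(v-cy)/f,-1.0]); return R.from_quat(m["rotation"]).apply(d)
def onplane(m,u,v,z):
    d=ray(m,u,v); e=np.array(m["eye"]); return e+d*(z-e[2])/d[2]
def proj(m,p):
    f,cx,cy=K(m); q=R.from_quat(m["rotation"]).inv().apply(np.atleast_2d(p)-m["eye"])
    return np.c_[cx+f*q[:,0]/-q[:,2], cy-f*q[:,1]/-q[:,2]]
E
python3 - <<'E'
import cv2
a=cv2.imread("pics/scene0.png")[125:265,150:360]; cv2.imwrite("pics/sc1.png",cv2.resize(a,None,fx=3.8,fy=3.8,interpolation=cv2.INTER_CUBIC))
a=cv2.imread("pics/side0.png")[125:250,150:360]; cv2.imwrite("pics/si1.png",cv2.resize(a,None,fx=3.8,fy=3.8,interpolation=cv2.INTER_CUBIC))
from workcell import imaging
for n in ["scene","side","wrist"]: print(imaging.camera_model(n).keys())
E
```

```text
dict_keys(['fovy', 'cx', 'cy', 'eye', 'rotation'])
dict_keys(['fovy', 'cx', 'cy', 'eye', 'rotation'])
dict_keys(['fovy', 'cx', 'cy', 'eye', 'rotation'])
```

View pics/sc1.png

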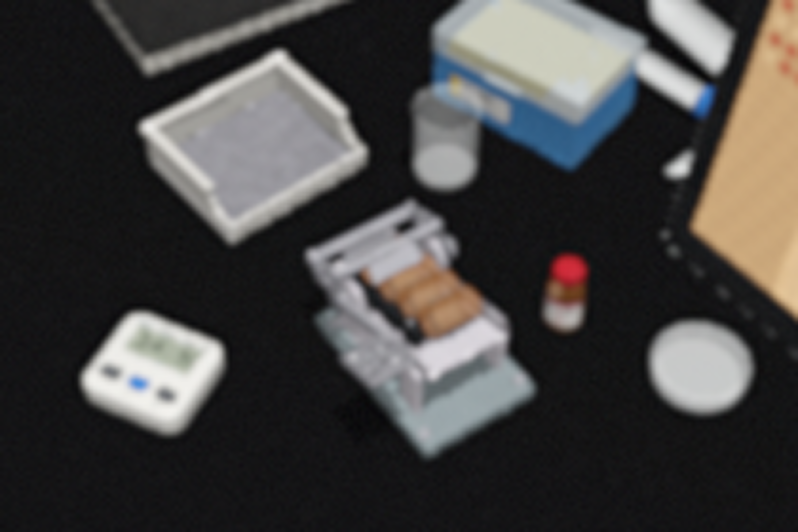

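View pics/si1.png

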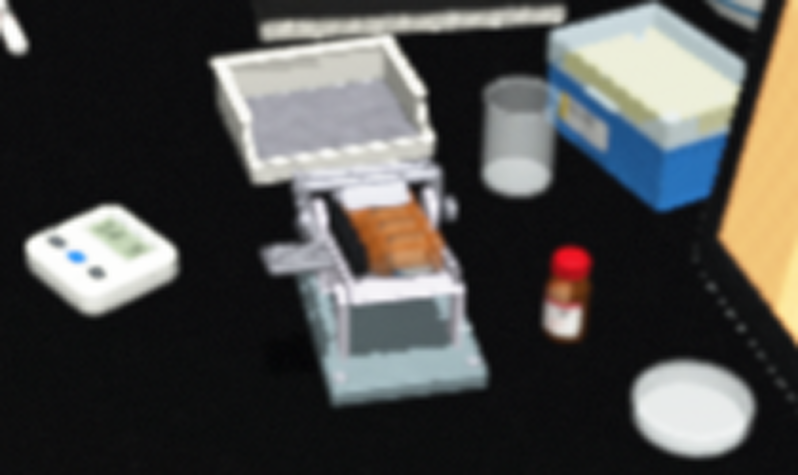

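The zoomed views show the tray's far corner tops, its low-wall corners, the base-plate corners, and the pad at about (365,360) in the scene crop. Next: rough positions.

Run:
```python
from workcell import imaging
from h import *
def g(n,pts):
    m=imaging.camera_model(n); ox,oy=150,125
    for k,(u,v,z) in pts.items(): print(n,k,onplane(m,(u+.5)/3.8+ox-.5,(v+.5)/3.8+oy-.5,z).round(4))
g("scene",dict(tA=(141,127,.032),tB=(280,50,.032),tC=(230,228,.014),tD=(368,150,.014),tE=(234,243,0),base_r=(430,458,0.0),base_br=(536,393,.010),base_l=(316,318,.010),base_rT=(428,445,.010), pad=(368,358,.074),
 vial=(564,322,0),petri=(700,372,.0075),beaker=(445,170,0),timA=(150,312,.018),timB=(225,350,.018),timC=(82,375,.018),timD=(170,425,.018)))
g("side",dict(tA=(212,62,.032),tB=(392,37,.032),tC=(258,172,.014),tD=(434,143,.014),base_bl=(335,395,.010),base_br=(487,375,.010), pad=(300,256,.074)))
```

```text
scene tA [0.5099 0.2077 0.032 ]
scene tB [0.6285 0.2134 0.032 ]
scene tC [0.514  0.1101 0.014 ]
scene tD [0.6281 0.1112 0.014 ]
scene tE [0.5148 0.1084 0.    ]
scene base_r [ 0.5115 -0.0994  0.    ]
scene base_br [ 0.5861 -0.1077  0.01  ]
scene base_l [0.516  0.0187 0.01  ]
scene base_rT [ 0.5119 -0.0966  0.01  ]
scene pad [ 0.4941 -0.063   0.074 ]
scene vial [ 0.6418 -0.0732  0.    ]
scene petri [ 0.6766 -0.1562  0.0075]
scene beaker [0.6666 0.0746 0.    ]
scene timA [0.4346 0.08   0.018 ]
scene timB [0.4547 0.0275 0.018 ]
scene timC [0.3773 0.0642 0.018 ]
scene timD [0.3992 0.0021 0.018 ]
side tA [0.5109 0.2059 0.032 ]
side tB [0.6289 0.209  0.032 ]
side tC [0.5169 0.1023 0.014 ]
side tD [0.6262 0.107  0.014 ]
side base_bl [ 0.5109 -0.1004  0.01  ]
side base_br [ 0.589  -0.1049  0.01  ]
side pad [ 0.5018 -0.0679  0.074 ]
```

Run:
```python
from workcell import imaging,bot
from h import *
m=imaging.camera_model("wrist"); o=bot.get_obs()
T=R.from_quat(o["tool_rot"]); C=R.from_quat(m["rotation"])
print("eye in tool",T.inv().apply(m["eye"]-o["eef_pos"]))
print("cam axes in tool",(T.inv()*C).as_matrix().round(3))
```

```text
eye in tool [ 0.000135   -0.06549965 -0.11779505]
cam axes in tool [[ 1.     0.    -0.   ]
 [ 0.    -0.965 -0.263]
 [-0.     0.263 -0.965]]
```

carry_out(
  moves=[
    [-0.5,0.5,-0.3,0.1,0],
    [-1,1,-0.7,0.2,0],
    [-1,1,-0.7,0.3,0],
    [-1,1,-0.7,0.4,0],
    [-1,1,-0.7,0.5,0],
    [-1,1,-0.7,0.6,0],
    [-1,1,-0.7,0.7,0],
    [-1,1,-0.7,0.732,0],
    [-1,1,-0.7,0.732,0],
  ],
)

```text
clock: 1.05
eef_pos: [0.2549, 0.3238, 0.3261]
tool_rot: [1.0, -0.0, -0.0, 0.0]
ft_force: [1.4, 0.5, -0.1]
grip_width: 0.0426
```

carry_out(
  moves=[
    [0.4,0.4,0,0,0],
    [0.8,0.8,0,0,0],
    [1,1,0,0,0],
  ],
)

```text
clock: 1.35
eef_pos: [0.3558, 0.2228, 0.3262]
tool_rot: [1.0, 0.001, 0.0, 0.0]
ft_force: [1.0, -0.1, -0.1]
grip_width: 0.0428
```

carry_out(
  moves=[
    [0.4,0.4,0,0,0],
    [0.8,0.8,0,0,0],
    [1,1,0,0,0],
  ],
)

```text
clock: 1.65
eef_pos: [0.4562, 0.1218, 0.3261]
tool_rot: [1.0, 0.0, 0.0, 0.0]
ft_force: [0.6, 0.7, 0.8]
grip_width: 0.0424
```

carry_out(
  moves=[
    [0.4,0.4,0,0,0],
    [0.8,0.8,0,0,0],
    [0.9,0.95,0,0,0],
    [0.9,0.95,0,0,0],
    [0.9,0.95,0,0,0],
  ],
)

```text
clock: 2.15
eef_pos: [0.5446, 0.0283, 0.3255]
tool_rot: [1.0, -0.0, -0.001, -0.0]
ft_force: [-0.0, 0.0, 0.7]
grip_width: 0.0426
```

Run:
```python
from workcell import imaging,bot
import cv2,pickle
o=bot.get_obs(); m=imaging.camera_model("wrist"); im=imaging.camera("wrist")
cv2.imwrite("pics/w1.png",im[:,:,::-1]); pickle.dump(m,open("w1.pkl","wb")); print(o["eef_pos"],o["joint_pos"],m,o["clock"])
cv2.imwrite("pics/w1b.png",cv2.resize(im[:,:,::-1],None,fx=1.55,fy=1.55,interpolation=cv2.INTER_CUBIC))
```

```text
[0.54463589 0.02832281 0.32550305] [5.17300329e-02 3.18808779e-01 2.88818625e-01 1.54267419e+00
 4.43273042e-04 1.62331643e+00] {'fovy': 61.78795102298929, 'cx': 257.3067656854723, 'cy': 195.94084560049296, 'eye': array([0.5458505 , 0.09445829, 0.44329417]), 'rotation': array([-1.32257540e-01,  8.35573979e-04, -3.24685538e-04,  9.91214982e-01])} 2.15
```

View pics/w1b.png

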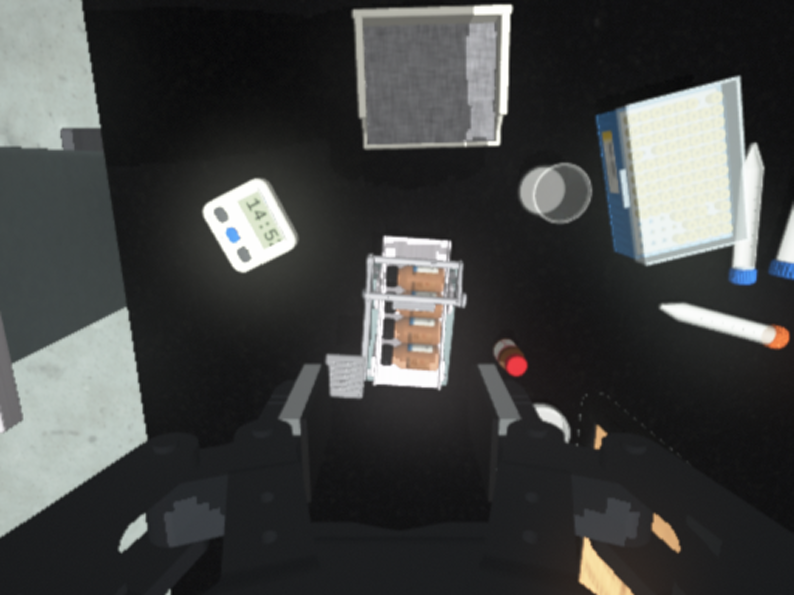

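The wrist view is clear: the tray rim corners are at (354,10) and (511,7), the low-wall corners at (365,149) and (500,145), the spout lip at (383..451,239) and the thumb pad at about (347,376), all ×1.55. Zooming for precision.

Run:
```python
import cv2
im=cv2.imread("pics/w1.png")
a=im[145:260,200:310]; cv2.imwrite("pics/w1d.png",cv2.resize(a,None,fx=5,fy=5,interpolation=cv2.INTER_CUBIC))
a=im[0:105,215:345]; cv2.imwrite("pics/w1t.png",cv2.resize(a,None,fx=5,fy=5,interpolation=cv2.INTER_CUBIC))
```

```text
(no output)
```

View pics/w1d.png

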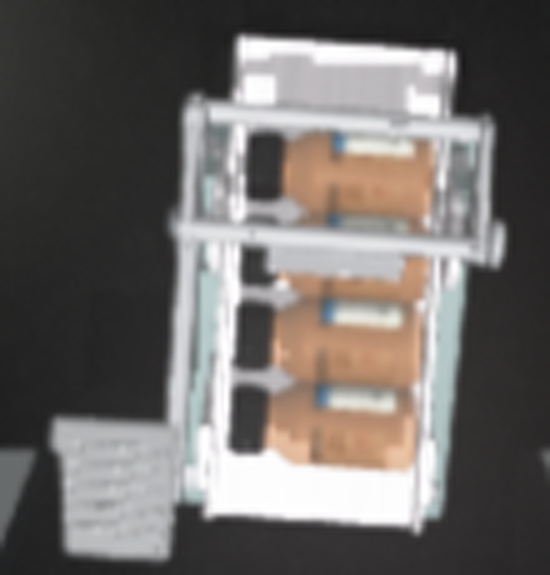

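View pics/w1t.png

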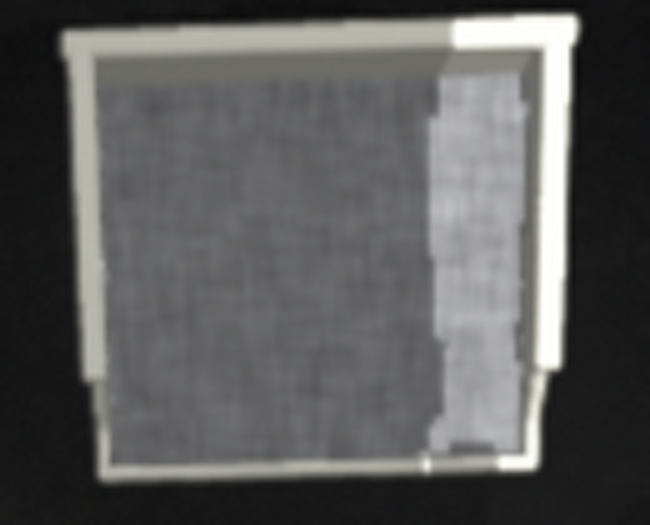

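Run:
```python
from h import *
import pickle
from scipy.optimize import least_squares
m=pickle.load(open("w1.pkl","rb"))
def fit(obs,off,x0):
    px=np.array([[(u+.5)/5-.5+off[0],(v+.5)/5-.5+off[1]] for u,v,*_ in obs]); P=np.array([o[2:] for o in obs])
    def pose(x): c,s=np.cos(x[2]),np.sin(x[2]); return P@np.array([[c,s,0],[-s,c,0],[0,0,1]])+[x[0],x[1],0]
    r=least_squares(lambda x:(proj(m,pose(x))-px).ravel(),x0)
    print(r.x.round(4),(r.fun.reshape(-1,2)).round(1).tolist())
    for o,p in zip(obs,px): print("   ",o, onplane(m,*p,o[4]).round(4))
    return r.x
t=fit([(62,32,-.0575,.0495,.032),(578,17,.0575,.0495,.032),(100,479,-.056,-.048,.014),(539,468,.056,-.048,.014)],(215,0),[.57,.158,0])
# dispenser: lip corners, pad corners midpoint, plate rear corners, vials1,2..
d=fit([(236,36,-.028,.066,.021),(455,50,.028,.066,.021),(113,488,-.052,-.039,.074),(182,500,-.04,-.059,.010),(440,516,.04,-.059,.010)],(200,145),[.55,-.04,-.05])
c,s=np.cos(d[2]),np.sin(d[2]); f=lambda x,y:(d[0]+c*x-s*y,d[1]+s*x+c*y)
print("home",f(0,.098),"pad",f(-.052,-.039), "tray in disp", (np.array([[c,s],[-s,c]])@(t[:2]-d[:2])), t[2]-d[2])
```

```text
[0.5709 0.1601 0.0253] [[1.3, -0.1], [-1.2, -0.1], [-0.0, 0.2], [-0.1, 0.0]]
    (62, 32, -0.0575, 0.0495, 0.032) [0.5106 0.208  0.032 ]
    (578, 17, 0.0575, 0.0495, 0.032) [0.6285 0.2109 0.032 ]
    (100, 479, -0.056, -0.048, 0.014) [0.5162 0.111  0.014 ]
    (539, 468, 0.056, -0.048, 0.014) [0.6282 0.1135 0.014 ]
[ 0.5558 -0.0324 -0.0694] [[0.8, 3.4], [-0.6, 3.5], [-0.2, 1.8], [-1.6, -5.3], [1.7, -5.0]]
    (236, 36, -0.028, 0.066, 0.021) [0.5313 0.0399 0.021 ]
    (455, 50, 0.028, 0.066, 0.021) [0.589  0.0361 0.021 ]
    (113, 488, -0.052, -0.039, 0.074) [ 0.5015 -0.0654  0.074 ]
    (182, 500, -0.04, -0.059, 0.01) [ 0.5139 -0.0968  0.01  ]
    (440, 516, 0.04, -0.059, 0.01) [ 0.5893 -0.1019  0.01  ]
home (np.float64(0.5625494183545268), np.float64(0.0653204636662033)) pad (np.float64(0.5011728253145354), np.float64(-0.06774310695627508)) tray in disp [0.00174043 0.19311091] 0.09468099534641364
```

Run:
```python
from h import *
import pickle
from scipy.optimize import least_squares
m=pickle.load(open("w1.pkl","rb"))
obs=[(236,36,-.028,.066,.021),(455,50,.028,.066,.021),(113,488,-.052,-.039,.074),(182,500,-.04,-.059,.010),(440,516,.04,-.059,.010),(327,340,0,-.006,.051),(325,427,0,-.028,.057),(208,517,-.028,None,0)][:7]
px=np.array([[(u+.5)/5-.5+200,(v+.5)/5-.5+145] for u,v,*_ in obs]); P=np.array([o[2:] for o in obs])
def pose(x):
    Q=P.copy(); Q[3:5,1]=x[3]; c,s=np.cos(x[2]),np.sin(x[2]); return Q@np.array([[c,s,0],[-s,c,0],[0,0,1]])+[x[0],x[1],0]
r=least_squares(lambda x:(proj(m,pose(x))-px).ravel(),[.55,-.04,-.05,-.06],loss="soft_l1")
print(r.x.round(4),(proj(m,pose(r.x))-px).round(1).tolist())
d=r.x;c,s=np.cos(d[2]),np.sin(d[2]); f=lambda x,y:np.round((d[0]+c*x-s*y,d[1]+s*x+c*y),4)
t=np.array([.5709,.1601])
print("home",f(0,.098),"pad",f(-.052,-.039), "tray in disp", (np.array([[c,s],[-s,c]])@(t-d[:2])))
for p in [(-.052,-.039,.074)]: pass
```

```text
[ 0.5559 -0.0282 -0.0592 -0.0713] [[0.4, 0.4], [-0.9, 0.1], [0.1, -1.0], [-1.5, 0.1], [1.6, -0.1], [0.4, -0.1], [-0.2, 0.3]]
home [0.5617 0.0696] pad [ 0.5017 -0.0641] tray in disp [0.00383732 0.18888544]
```

Run:
```python
from workcell import imaging
from h import *
import pickle
mw=pickle.load(open("w1.pkl","rb")); ms=imaging.camera_model("scene"); md=imaging.camera_model("side")
def tri(a,ua,b,ub):
    da,db=ray(a,*ua),ray(b,*ub); A=np.c_[da,-db]; k=np.linalg.lstsq(A,b["eye"]-a["eye"],rcond=None)[0]
    p,q=a["eye"]+k[0]*da,b["eye"]+k[1]*db; return ((p+q)/2).round(4),np.linalg.norm(p-q).round(4)
c=lambda u,v:((u+.5)/3.8+149.5,(v+.5)/3.8+124.5); w=lambda u,v:(u/1.55,v/1.55)
print("box front-left top far",tri(ms,c(433,40),mw,w(597,115)))
print("box near top",tri(ms,c(575,118),mw,w(640,263)))
print("box near top side/scene",tri(ms,c(575,118),md,c(665,140)))
print("box bottom near",onplane(ms,*c(568,167),0),onplane(md,*c(665,207),0))
print("beaker base",onplane(mw,*w(541,190),0),"rim",onplane(mw,*w(562,193),.058))
print("svial top",onplane(mw,*w(516,364),.048))
```

```text
box front-left top far (array([0.6922, 0.1295, 0.0634]), np.float64(0.01))
box near top (array([0.7353, 0.0223, 0.0509]), np.float64(0.0048))
box near top side/scene (array([0.7366, 0.0253, 0.0472]), np.float64(0.002))
box bottom near [ 7.35500006e-01  2.48985405e-02 -1.11022302e-16] [0.74328583 0.02666392 0.        ]
beaker base [0.6687156 0.07638   0.       ] rim [0.66868543 0.076518   0.058     ]
svial top [ 0.6448404  -0.06617169  0.048     ]
```

carry_out(
  moves=[
    [0.4,-0.4,0.2,0.038,-1],
    [0.8,-0.8,0.5,0.038,-1],
    [1,-1,0.8,0.038,-1],
    [1,-1,1,0.038,-1],
    [1,-1,1,0.038,-1],
    [1,-1,1,0.038,-1],
  ],
)

```text
clock: 2.8
eef_pos: [0.6435, 0.1297, 0.2265]
tool_rot: [1.0, -0.029, -0.001, 0.0]
ft_force: [-0.3, -0.2, 0.2]
grip_width: 0.0001
```

carry_out(
  moves=[
    [0.08,-0.11,0.4,0,-1],
    [0.08,-0.11,0.8,0,-1],
    [0.08,-0.11,1,0,-1],
    [0.08,-0.11,1,0,-1],
  ],
)

```text
clock: 3.2
eef_pos: [0.6515, 0.1383, 0.1257]
tool_rot: [1.0, -0.03, -0.002, 0.0]
ft_force: [-0.4, -0.0, 0.3]
grip_width: -0.0004
```

carry_out(
  moves=[
    [0,0,0.4,0,-1],
    [0,0,0.7,0,-1],
    [0,0,0.9,0,-1],
    [0,0,0.9,0,-1],
  ],
)

```text
clock: 3.6
eef_pos: [0.6528, 0.1386, 0.0368]
tool_rot: [1.0, -0.03, -0.001, 0.0]
ft_force: [-0.7, 0.1, -0.3]
grip_width: -0.0002
```

```bash
cat > shot.py <<'E'
import sys,cv2,pickle
from workcell import imaging,bot
tag=sys.argv[1]
for n in sys.argv[2:]:
    m=imaging.camera_model(n); im=imaging.camera(n)[:,:,::-1].copy(); pickle.dump(m,open(f"{tag}_{n}.pkl","wb")); cv2.imwrite(f"pics/{tag}_{n}_raw.png",im)
    if n=="wrist": o=cv2.resize(im,None,fx=1.55,fy=1.55,interpolation=cv2.INTER_CUBIC)
    else: o=cv2.resize(im[105:255,150:360],None,fx=3.8,fy=3.8,interpolation=cv2.INTER_CUBIC)
    cv2.imwrite(f"pics/{tag}_{n}.png",o)
o=bot.get_obs(); print(o["clock"],o["eef_pos"].round(4),o["ft_force"].round(2),o["joint_pos"].round(3))
E
python3 shot.py a side wrist
```

```text
3.7 [0.6552 0.1392 0.0398] [-0.28  0.76  0.41] [ 0.209  0.723  0.193  1.036 -0.     1.841]
```

View pics/a_side.png

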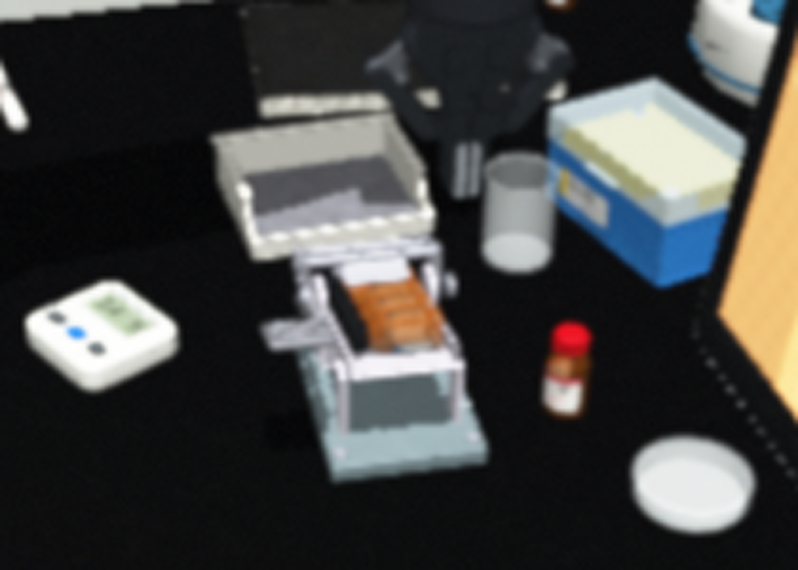

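View pics/a_wrist.png

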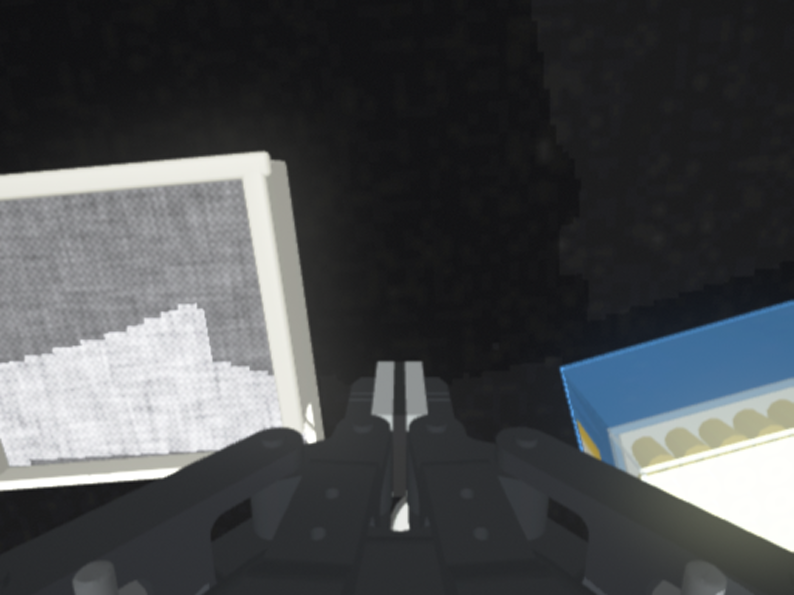

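The gripper stands free between the tray's right wall (318,430 in the wrist view) and the blue box. I'll nudge it towards -x.

carry_out(
  moves=[
    [-0.03,0,0.05,0,-1],
    [-0.06,0,0.05,0,-1],
    [-0.09,0,0.05,0,-1],
    [-0.11,0,0.05,0,-1],
    [-0.12,0,0.05,0,-1],
    [-0.13,0,0.05,0,-1],
    [-0.13,0,0.05,0,-1],
  ],
)

```text
clock: 4.4
eef_pos: [0.6411, 0.14, 0.0317]
tool_rot: [1.0, -0.03, 0.001, -0.0]
ft_force: [0.6, -0.7, 0.4]
grip_width: -0.0001
```

```bash
python3 shot.py b side wrist
```

```text
4.5 [0.6411 0.14   0.0317] [ 0.85 -0.05  0.68] [ 0.215  0.709  0.142  1.003 -0.     1.846]
```

View pics/b_wrist.png

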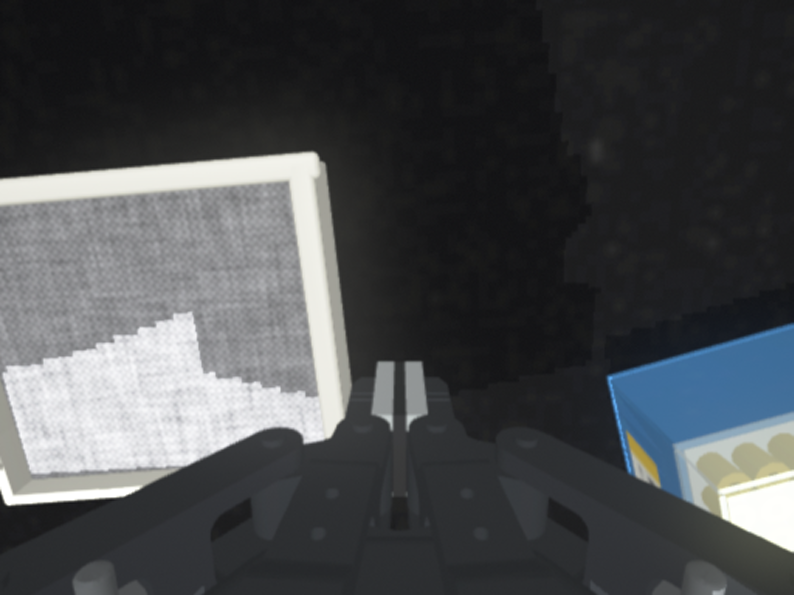

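carry_out(
  moves=[
    [-0.015,0,0,0,-1],
    [-0.03,0,0,0,-1],
    [-0.045,0,0,0,-1],
    [-0.06,0,0,0,-1],
    [-0.06,0,0,0,-1],
    [-0.06,0,0,0,-1],
  ],
)

```text
clock: 5.1
eef_pos: [0.6345, 0.1403, 0.0314]
tool_rot: [1.0, -0.03, 0.0, -0.0]
ft_force: [3.3, -1.3, 1.7]
grip_width: -0.0001
```

```bash
python3 shot.py c scene wrist
```

```text
5.2 [0.6345 0.1404 0.0313] [ 3.18 -0.69  1.65] [0.218 0.699 0.122 0.993 0.    1.849]
```

View pics/c_wrist.png

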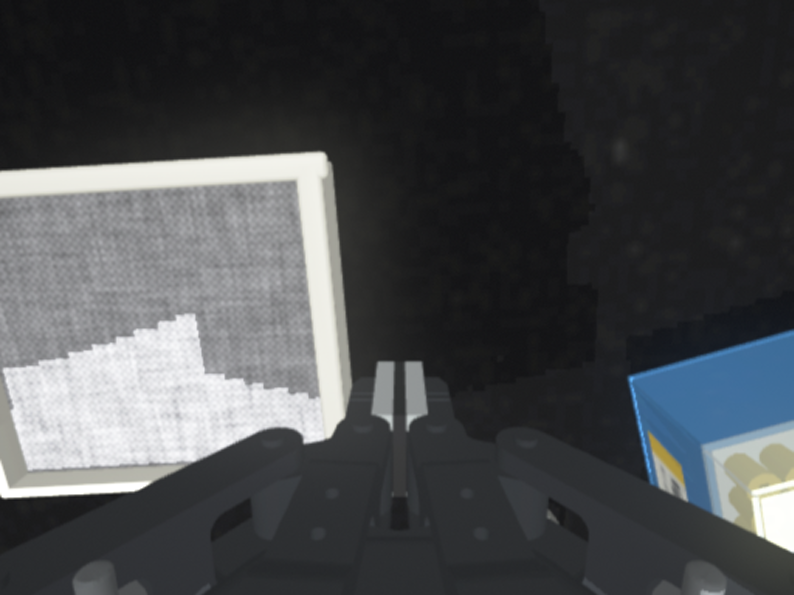

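View pics/c_scene.png

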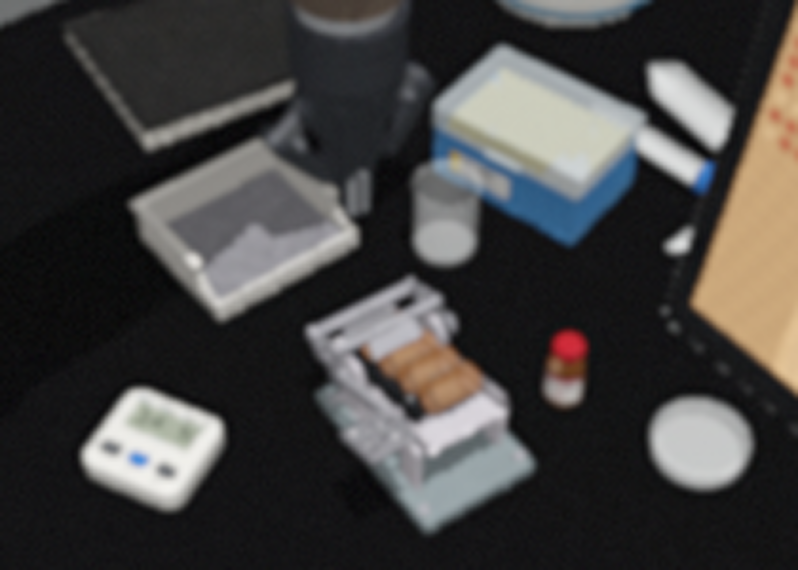

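Run:
```python
from h import *
import pickle
for t,pts in dict(a=[(270,153),(0,176)],b=[(319,153),(0,179)],c=[(327,153),(0,172)]).items():
    m=pickle.load(open(t+"_wrist.pkl","rb"))
    p=[onplane(m,(u+.5)/1.55-.5,(v+.5)/1.55-.5,.032) for u,v in pts]; d=p[0]-p[1]
    y=np.arctan2(d[1],d[0]); ctr=p[0][:2]-np.array([[np.cos(y),-np.sin(y)],[np.sin(y),np.cos(y)]])@[.0575,.0495]
    dd=np.array([.5559,-.0282]); c,s=np.cos(-.0592),np.sin(-.0592)
    print(t,p[0].round(4),p[1].round(4),"yaw",y.round(4),"ctr",ctr.round(4),"in disp",(np.array([[c,s],[-s,c]])@(ctr-dd)).round(4))
```

```text
a [0.6285 0.2105 0.032 ] [0.5627 0.2091 0.032 ] yaw 0.0201 ctr [0.572  0.1598] in disp [0.005  0.1887]
b [0.6282 0.2106 0.032 ] [0.5548 0.2093 0.032 ] yaw 0.0171 ctr [0.5716 0.1601] in disp [0.0045 0.1889]
c [0.6235 0.2108 0.032 ] [0.5488 0.2112 0.032 ] yaw -0.0051 ctr [0.5658 0.1616] in disp [-0.0014  0.19  ]
```

Run:
```python
from workcell import imaging
from h import *
ms=imaging.camera_model("scene"); md=imaging.camera_model("side")
c=lambda u,v,o=105:((u+.5)/3.8+149.5,(v+.5)/3.8+o-.5)
def tri(a,ua,b,ub):
    da,db=ray(a,*ua),ray(b,*ub); k=np.linalg.lstsq(np.c_[da,-db],b["eye"]-a["eye"],rcond=None)[0]
    p,q=a["eye"]+k[0]*da,b["eye"]+k[1]*db; return ((p+q)/2).round(4),np.linalg.norm(p-q).round(4)
for u,v in [(150,150),(150,133),(290,92)]: print("scene",onplane(ms,*c(u,v),0).round(3),onplane(ms,*c(u,v),.015).round(3))
for u,v in [(262,115),(262,98),(385,103)]: print("side",onplane(md,*c(u,v),0).round(3))
print(tri(ms,c(150,133),md,c(262,98)))
```

```text
scene [0.558 0.28  0.   ] [0.551 0.265 0.015]
scene [0.568 0.296 0.   ] [0.56  0.28  0.015]
scene [0.676 0.27  0.   ] [0.666 0.255 0.015]
side [0.56  0.285 0.   ]
side [0.565 0.308 0.   ]
side [0.645 0.28  0.   ]
(array([0.5591, 0.2785, 0.0166]), np.float64(0.001))
```

carry_out(
  moves=[
    [0.15,0,0,0,-1],
    [0.15,0,-0.3,0,-1],
    [0.15,0,-0.8,0,-1],
    [0.15,0,-1,0,0],
    [0.15,0,-1,0,0],
  ],
)

```text
clock: 5.7
eef_pos: [0.6509, 0.1402, 0.1352]
tool_rot: [1.0, -0.03, 0.003, -0.001]
ft_force: [0.2, 0.3, -0.2]
grip_width: 0.0282
```

carry_out(
  moves=[
    [-0.4,-0.4,0,0,0],
    [-0.8,-0.8,0,0,0],
    [-0.84,-0.9,0,0,0],
    [-0.84,-0.9,0,0,0],
    [-0.84,-0.9,0,0,0],
  ],
)

```text
clock: 6.2
eef_pos: [0.5696, 0.2344, 0.1297]
tool_rot: [1.0, -0.03, -0.002, 0.001]
ft_force: [0.3, -0.3, 0.6]
grip_width: 0.0428
```

```bash
python3 - <<'E'
from workcell import bot
import numpy as np
o=bot.get_obs();p=o["eef_pos"];d=p[:2]-[.5559,-.0282];c,s=np.cos(-.0592),np.sin(-.0592);print(p,d@np.array([[c,-s],[s,c]]),o["joint_pos"],o["grip_width"])
E
python3 shot.py d wrist
```

```text
[0.56961027 0.23437775 0.12967034] [-0.00184927  0.26292894] [ 3.90441570e-01  5.47319667e-01  1.27099550e-01  1.15420672e+00
 -1.90681907e-04  2.02025788e+00] 0.04276471985504303
6.25 [0.5704 0.2338 0.1299] [0.4  0.45 0.41] [ 0.389  0.547  0.128  1.154 -0.     2.02 ]
```

View pics/d_wrist.png

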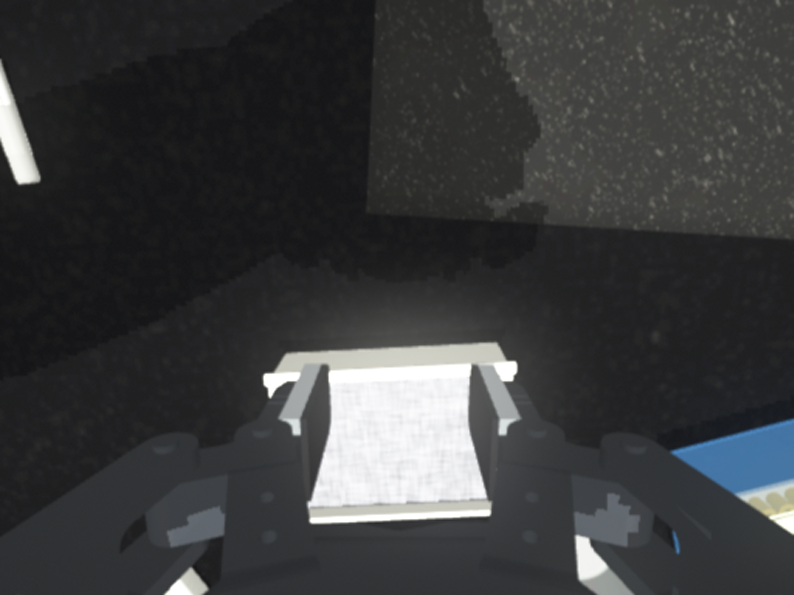

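carry_out(
  moves=[
    [0,0,0.3,0,0],
    [0,0,0.6,0,0],
    [0,0,0.8,0,0],
    [0,0,0.95,0,0],
    [0,0,0.95,0,0],
  ],
)

```text
clock: 6.75
eef_pos: [0.5695, 0.2319, 0.0328]
tool_rot: [0.999, -0.031, -0.003, 0.001]
ft_force: [0.3, -0.0, 0.1]
grip_width: 0.0427
```

```bash
python3 shot.py e side wrist
```

```text
6.85 [0.5714 0.2331 0.0358] [ 0.15  0.22 -0.36] [ 0.387  0.639  0.02   0.952 -0.     2.021]
```

View pics/e_side.png

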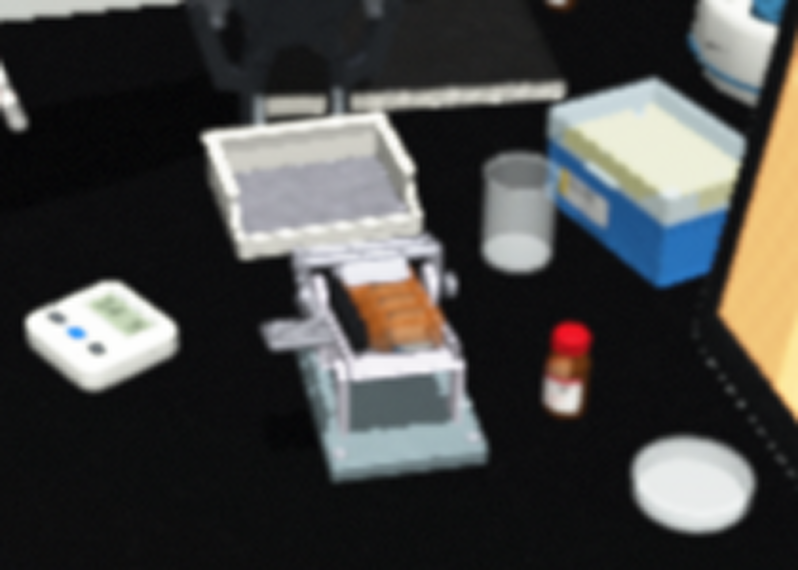

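View pics/e_wrist.png

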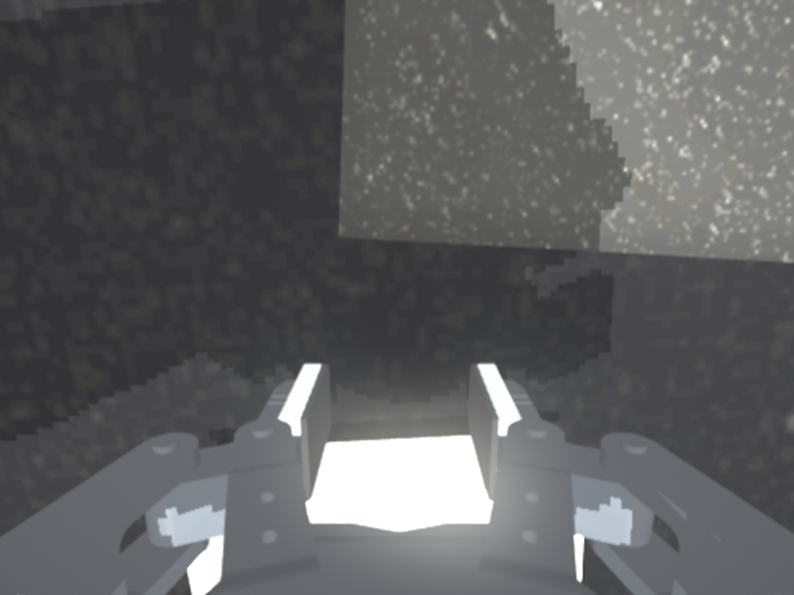

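carry_out(
  moves=[
    [0,0.05,0,0,0],
    [0,0.1,0,0,0],
    [0,0.15,0,0,0],
    [0,0.19,0,0,0],
    [0,0.23,0,0,0],
    [0,0.28,0,0,0],
    [0,0.33,0,0,0],
    [0,0.38,0,0,0],
    [0,0.44,0,0,0],
    [0,0.5,0,0,0],
    [0,0.56,0,0,0],
    [0,0.62,0,0,0],
    [0,0.67,0,0,0],
    [0,0.7,0,0,0],
    [0,0.7,0,0,0],
  ],
)

```text
clock: 8.35
eef_pos: [0.5666, 0.1634, 0.036]
tool_rot: [1.0, -0.031, -0.0, 0.001]
ft_force: [0.5, 1.7, -0.2]
grip_width: 0.0426
```

```bash
python3 shot.py f side scene
```

```text
8.45 [0.5663 0.1635 0.0356] [0.09 0.76 0.49] [ 0.282  0.594 -0.067  0.912 -0.002  1.914]
```

View pics/f_side.png

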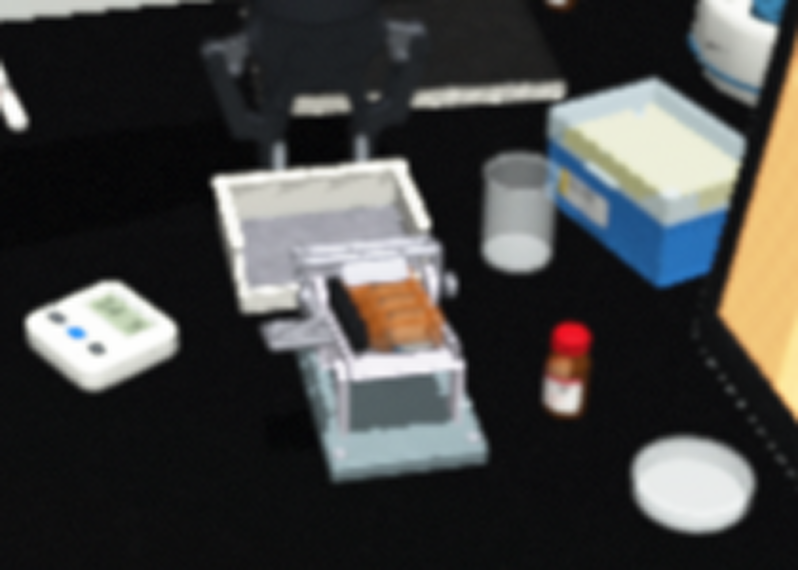

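View pics/f_scene.png

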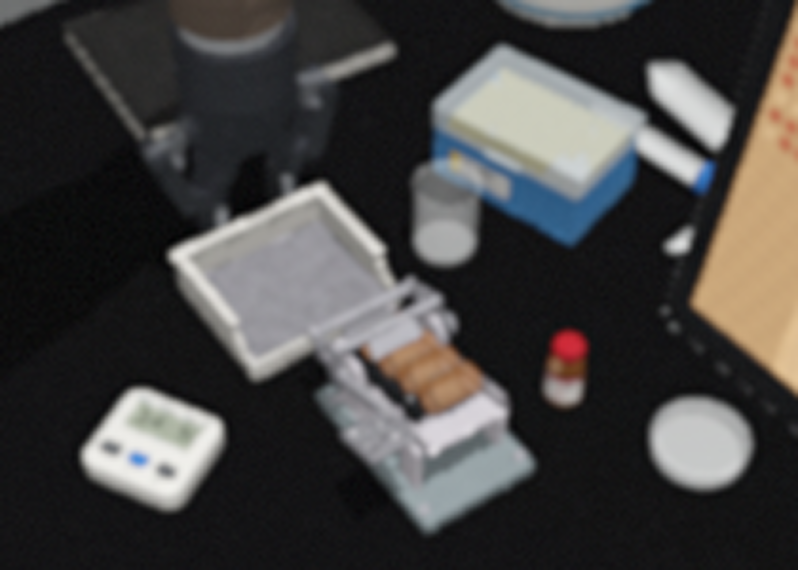

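Run:
```python
from workcell import imaging
from h import *
c=lambda u,v,o=105:((u+.5)/3.8+149.5,(v+.5)/3.8+o-.5)
D=np.array([.5559,-.0282]);cc,s=np.cos(-.0592),np.sin(-.0592);M=np.array([[cc,s],[-s,cc]])
for n,pts in dict(side=[(212,178),(408,160)],scene=[(170,258),(322,181)]).items():
    m=imaging.camera_model(n); p=[onplane(m,*c(*q),.032)[:2] for q in pts]; d=p[1]-p[0]; y=np.arctan2(d[1],d[0])
    ctr=(p[0]+p[1])/2-.0495*np.array([-np.sin(y),np.cos(y)])
    print(n,np.linalg.norm(d).round(4),"yaw rel",(y+.0592).round(3),"disp",(M@(ctr-D)).round(4))
```

```text
side 0.1208 yaw rel -0.015 disp [-0.0058  0.1321]
scene 0.121 yaw rel 0.038 disp [-0.0064  0.1303]
```

carry_out(
  moves=[
    [0,-0.12,0,0,0],
    [0,-0.12,-0.4,0,0],
    [0,-0.12,-0.9,0,0],
    [0,-0.12,-1,0,0],
  ],
)

```text
clock: 8.85
eef_pos: [0.5706, 0.178, 0.1419]
tool_rot: [1.0, -0.03, 0.004, -0.001]
ft_force: [0.9, 0.4, -0.2]
grip_width: 0.043
```

carry_out(
  moves=[
    [0,0.1,-0.4,0,0],
    [0,0.4,-0.8,0,0],
    [0,0.7,-1,0,0],
    [0,1,-1,0,0],
    [0,1,-1,0,0],
    [0,1,-1,0,0],
  ],
)

```text
clock: 9.45
eef_pos: [0.5611, 0.0765, 0.2356]
tool_rot: [1.0, -0.031, -0.001, 0.0]
ft_force: [0.1, 1.0, -0.6]
grip_width: 0.0424
```

```bash
python3 shot.py g wrist
python3 - <<'E'
import cv2
im=cv2.imread("pics/g_wrist_raw.png")
cv2.imwrite("pics/g2.png",cv2.resize(im[0:200,150:350],None,fx=3,fy=3,interpolation=cv2.INTER_CUBIC))
E
```

```text
9.5 [0.5611 0.0771 0.2354] [-0.49 -0.17 -0.22] [0.136 0.383 0.149 1.339 0.    1.768]
```

View pics/g_wrist.png

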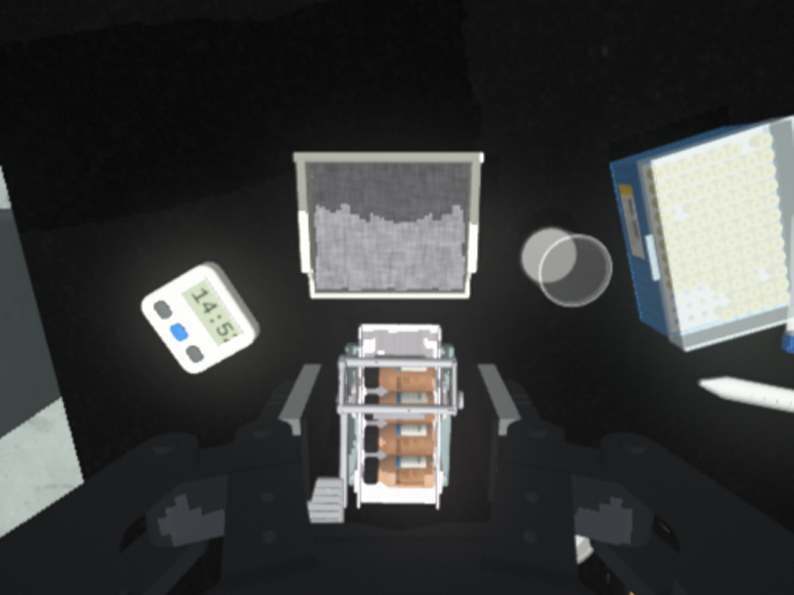

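Run:
```python
import cv2
im=cv2.imread("pics/g_wrist_raw.png")
cv2.imwrite("pics/g3.png",cv2.resize(im[90:350,180:320],None,fx=5.5,fy=5.5,interpolation=cv2.INTER_CUBIC)[:600*1])
cv2.imwrite("pics/g4.png",cv2.resize(im[200:340,180:320],None,fx=4.2,fy=4.2,interpolation=cv2.INTER_CUBIC))
```

```text
(no output)
```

View pics/g3.png

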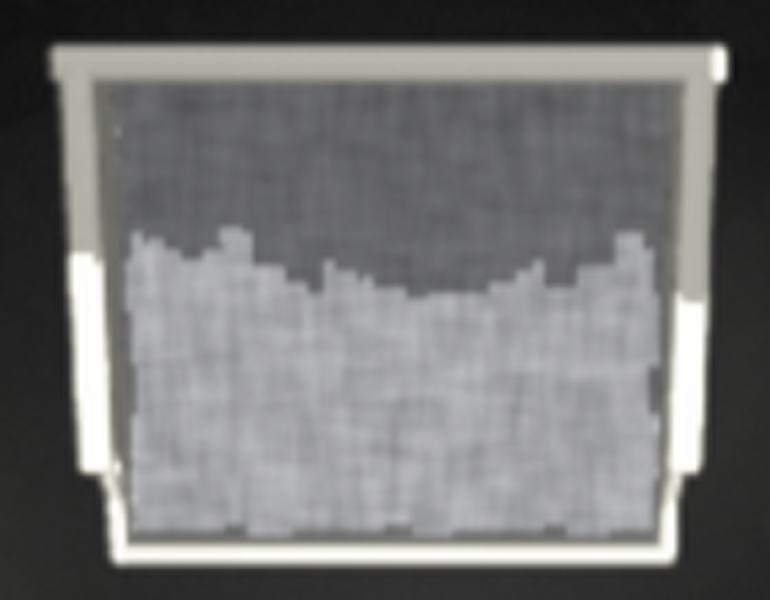

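View pics/g4.png

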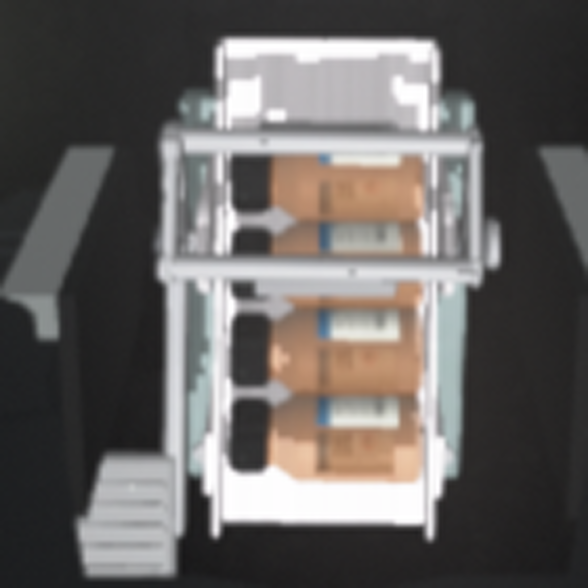

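Run:
```python
from h import *
import pickle
from workcell import bot
m=pickle.load(open("g_wrist.pkl","rb")); o=bot.get_obs(); T=R.from_quat(o["tool_rot"]); print(m["eye"],o["eef_pos"])
tcp=m["eye"]-T.apply([0,-.0655,-.1178]); print(tcp)
g=lambda u,v:((u+.5)/5.5+179.5,(v+.5)/5.5+89.5); k=lambda u,v:((u+.5)/4.2+179.5,(v+.5)/4.2+199.5)
def show(n,p): print(n,p.round(4),"tool",(T.inv().apply(p-tcp)*1000).round(1))
for n,f,q,z in [("rimL",g,(48,45),.032),("rimR",g,(729,45),.032),("lowL",g,(112,566),.014),("lowR",g,(676,566),.014),("lipL",k,(215,38),.021),("lipR",k,(440,40),.021),("bumpL",k,(197,90),.012),("bumpR",k,(455,92),.012)]: show(n,onplane(m,*f(*q),z))
```

```text
[0.5663456  0.14255389 0.35339234] [0.56113093 0.07709858 0.23539563]
[0.56218491 0.07716935 0.23560168]
rimL [0.5006 0.1566 0.032 ] tool [-65.9 -75.6 203.7]
rimR [0.619  0.1493 0.032 ] tool [ 52.8 -75.5 203.5]
lowL [0.498  0.0581 0.014 ] tool [-62.6  22.9 221.7]
lowR [0.6098 0.0512 0.014 ] tool [ 49.5  23.  221.5]
lipL [0.5308 0.0397 0.021 ] tool [-28.7  39.2 214.7]
lipR [0.5888 0.0356 0.021 ] tool [ 29.5  39.8 214.6]
bumpL [0.5238 0.0227 0.012 ] tool [-34.6  56.7 223.7]
bumpR [0.5929 0.0179 0.012 ] tool [ 34.6  57.3 223.5]
```

carry_out(
  moves=[
    [-0.3,-0.1,0.2,0.006,-1],
    [-0.7,-0.2,0.5,0.006,-1],
    [-0.86,-0.26,0.8,0.006,-1],
    [-0.86,-0.26,0.8,0.006,-1],
    [-0.86,-0.26,0.8,0.006,-1],
  ],
)

```text
clock: 10.0
eef_pos: [0.4774, 0.1087, 0.1562]
tool_rot: [0.999, -0.034, -0.0, 0.0]
ft_force: [0.9, 0.9, 0.8]
grip_width: 0.0001
```

carry_out(
  moves=[
    [0,0,0.4,0,-1],
    [0,0,0.8,0,-1],
    [0,0,1,0,-1],
    [0,0,1,0,-1],
  ],
)

```text
clock: 10.4
eef_pos: [0.478, 0.1077, 0.0549]
tool_rot: [0.999, -0.035, -0.001, 0.0]
ft_force: [-0.8, -0.2, 0.6]
grip_width: -0.0
```

```bash
python3 shot.py i wrist side
```

```text
10.5 [0.4799 0.1082 0.0577] [0.02 0.34 1.1 ] [ 0.222  0.406 -0.328  0.834 -0.     1.863]
```

View pics/i_wrist.png

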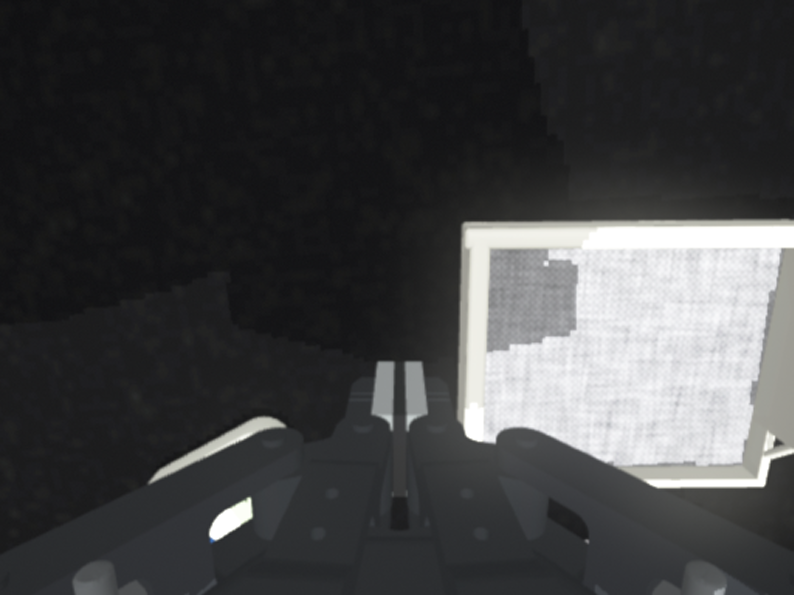

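View pics/i_side.png

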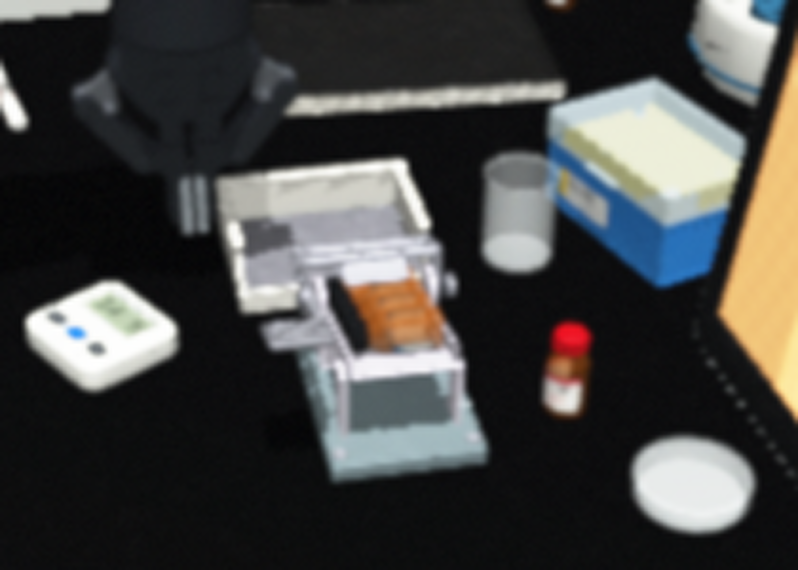

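carry_out(
  moves=[
    [0,0,0.1,0,-1],
    [0,0,0.22,0,-1],
    [0.03,0,0.22,0,-1],
    [0.06,0,0.22,0,-1],
    [0.09,0,0.22,0,-1],
    [0.11,0,0.22,0,-1],
    [0.13,0,0.22,0,-1],
    [0.15,0,0.22,0,-1],
    [0.15,0,0.22,0,-1],
    [0.15,0,0.22,0,-1],
  ],
)

```text
clock: 11.5
eef_pos: [0.4924, 0.1067, 0.0344]
tool_rot: [0.999, -0.035, 0.0, -0.0]
ft_force: [-1.3, 0.4, 0.9]
grip_width: -0.0004
```

```bash
python3 shot.py j wrist
python3 - <<'E'
from h import *
import pickle
from workcell import bot
for t,q in [("i",[(462,224)]) ]:
    m=pickle.load(open(t+"_wrist.pkl","rb"))
    print(onplane(m,462/1.55,222/1.55,.032), onplane(m,794/1.55,220/1.55,.032))
E
```

```text
11.55 [0.4924 0.1067 0.0344] [-0.09 -0.47  0.  ] [ 0.214  0.46  -0.317  0.794 -0.     1.854]
[0.50025578 0.15797332 0.032     ] [0.59298274 0.15202033 0.032     ]
```

View pics/j_wrist.png

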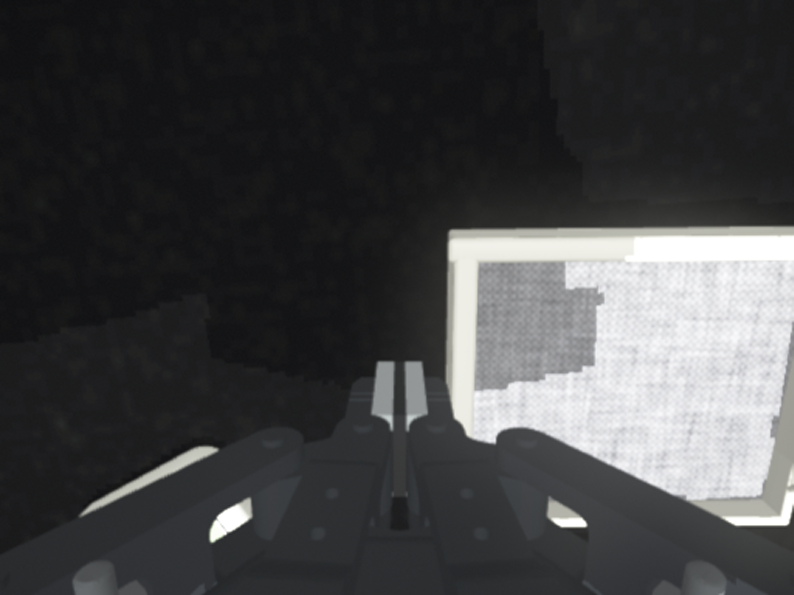

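Run:
```python
from h import *
import pickle
for t,a,b in [("g",(293.5,154),(484,154)),("i",(463,223),(794,219)),("j",(449,231),(794,228))]:
    m=pickle.load(open(t+"_wrist.pkl","rb")); p=[onplane(m,(u+.5)/1.55-.5,(v+.5)/1.55-.5,.032) for u,v in (a,b)]; d=p[1]-p[0]
    print(t,p[0].round(4),"yaw",(d[1]/d[0]).round(4), m["eye"].round(4))
```

```text
g [0.5013 0.1553 0.032 ] yaw -0.0617 [0.5663 0.1426 0.3534]
i [0.5005 0.1578 0.032 ] yaw -0.0582 [0.4838 0.1738 0.1727]
j [0.509  0.1575 0.032 ] yaw -0.0615 [0.4979 0.1728 0.1522]
```

carry_out(
  moves=[
    [-0.15,0,0,0,-1],
    [-0.15,0,-0.3,0,-1],
    [-0.15,0,-0.8,0,-1],
    [-0.15,-0.2,-1,0,0],
    [-0.1,-0.5,-1,0,0],
    [0.2,-0.72,-1,0,0],
    [0.6,-0.72,-1,0,0],
    [0.72,-0.72,-1,0,0],
    [0.72,-0.72,-1,0,0],
    [0.72,-0.72,-1,0,0],
  ],
)

```text
clock: 12.55
eef_pos: [0.5686, 0.1733, 0.1339]
tool_rot: [0.999, -0.035, -0.0, 0.0]
ft_force: [0.5, -0.7, -0.5]
grip_width: 0.043
```

```bash
python3 shot.py k wrist scene
```

```text
12.65 [0.568  0.1733 0.1342] [ 0.03  0.26 -0.16] [0.296 0.501 0.061 1.132 0.    1.937]
```

View pics/k_wrist.png

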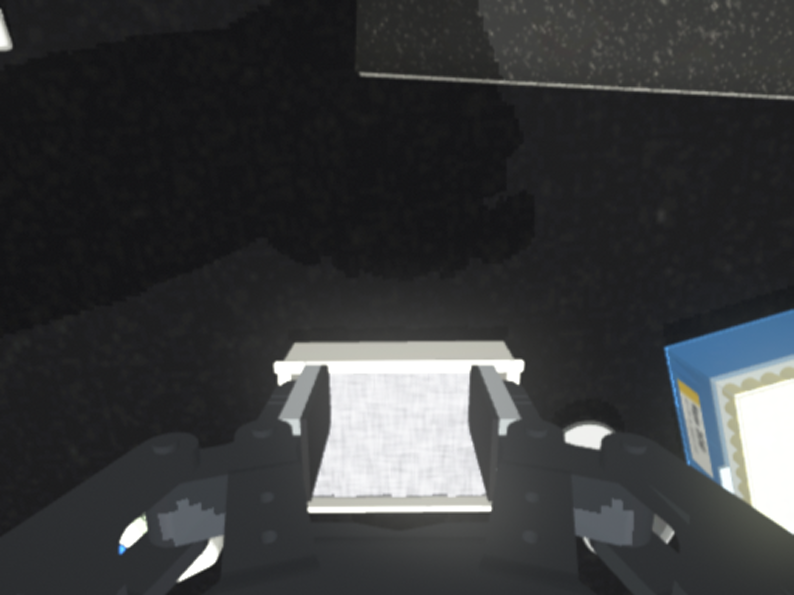

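carry_out(
  moves=[
    [0,0,0.3,0,0],
    [0,0,0.6,0,0],
    [0,0,0.9,0,0],
    [0,0,0.98,0,0],
    [0,0.05,0.98,0,0],
    [0,0.1,0.98,0,0],
    [0,0.14,0.98,0,0],
    [0,0.18,0.98,0,0],
    [0,0.22,0.98,0,0],
    [0,0.26,0.98,0,0],
    [0,0.3,0.98,0,0],
    [0,0.34,0.98,0,0],
    [0,0.37,0.98,0,0],
    [0,0.4,0.98,0,0],
    [0,0.4,0.98,0,0],
  ],
)

```text
clock: 14.15
eef_pos: [0.5661, 0.1329, 0.0361]
tool_rot: [0.999, -0.035, -0.0, 0.0]
ft_force: [0.7, 2.1, 1.4]
grip_width: 0.0425
```

carry_out(
  moves=[
    [0,0.02,0,0,0],
    [0,0.03,0,0,0],
    [0,0.04,0,0,0],
    [0,0.04,0,0,0],
  ],
)

```text
clock: 14.55
eef_pos: [0.5657, 0.1293, 0.0361]
tool_rot: [0.999, -0.035, -0.0, 0.0]
ft_force: [-0.5, 2.6, 1.4]
grip_width: 0.0424
```

```bash
python3 shot.py l side scene
```

```text
14.65 [0.5657 0.1293 0.036 ] [-0.22  1.7   1.2 ] [ 2.250e-01  5.780e-01 -9.500e-02  8.980e-01 -1.000e-03  1.866e+00]
```

View pics/l_scene.png

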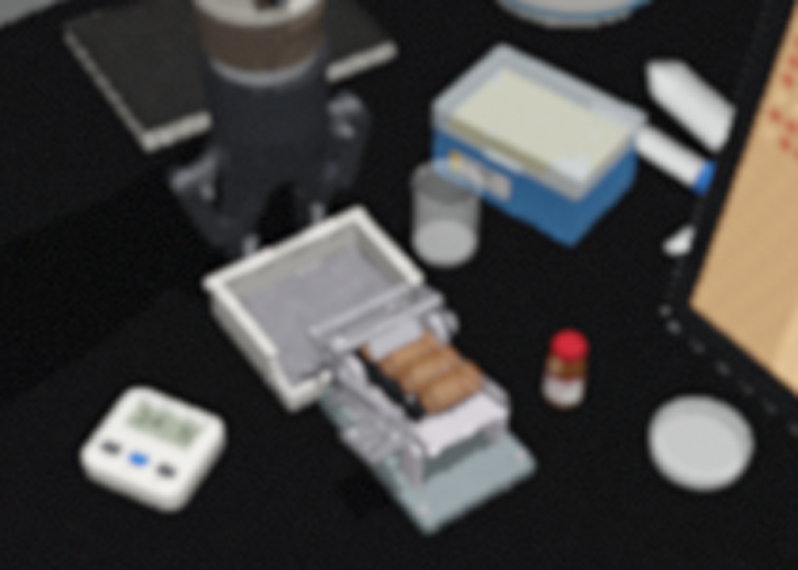

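View pics/l_side.png

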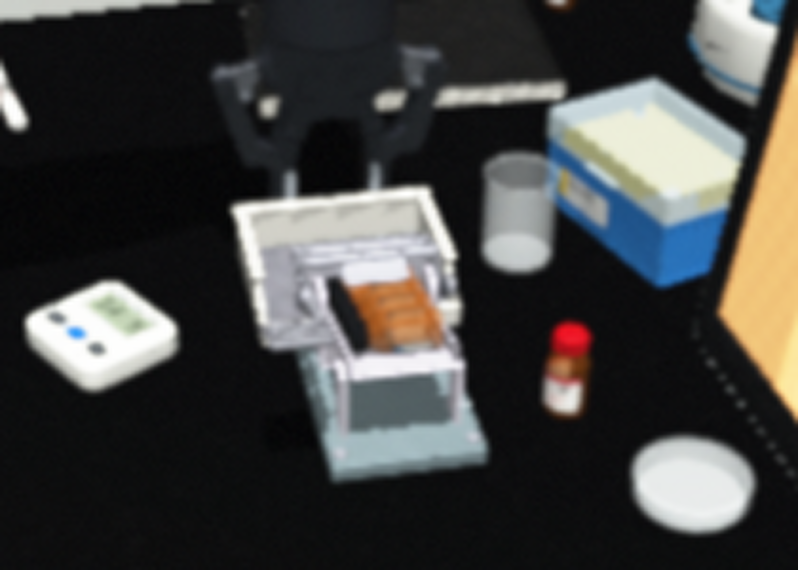

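carry_out(
  moves=[
    [0,0.015,0,0,0],
    [0,0.03,0,0,0],
    [0,0.03,0,0,0],
  ],
)

```text
clock: 14.95
eef_pos: [0.5658, 0.1282, 0.0363]
tool_rot: [0.999, -0.035, -0.0, -0.002]
ft_force: [1.1, 6.8, 1.0]
grip_width: 0.0426
```

carry_out(
  moves=[
    [0,0.015,0,0,0],
    [0,0.03,0,0,0],
    [0,0.03,0,0,0],
  ],
)

```text
clock: 15.25
eef_pos: [0.5658, 0.1278, 0.0369]
tool_rot: [0.999, -0.034, 0.0, -0.004]
ft_force: [-1.0, 13.8, 2.4]
grip_width: 0.0425
```

Contact with the bumpers: the force rose to 14 N and the tool stopped moving. I'll back off, rise and look.

carry_out(
  moves=[
    [0,-0.05,0,0,0],
    [0,-0.2,0,0,0],
    [0,-0.2,-0.4,0,0],
    [0,-0.2,-0.9,0,0],
    [0,-0.2,-1,0,0],
  ],
)

```text
clock: 15.75
eef_pos: [0.5702, 0.1445, 0.142]
tool_rot: [0.999, -0.035, 0.005, -0.001]
ft_force: [0.6, 0.4, -0.7]
grip_width: 0.0429
```

carry_out(
  moves=[
    [0,0.3,-0.4,0,0],
    [0,0.6,-0.8,0,0],
    [0,0.9,-1,0,0],
    [0,1,-1,0,0],
    [0,1,-1,0,0],
    [0,1,-1,0,0],
  ],
)

```text
clock: 16.35
eef_pos: [0.5591, 0.0443, 0.2343]
tool_rot: [0.999, -0.035, -0.002, 0.0]
ft_force: [-0.2, -0.1, -0.3]
grip_width: 0.0428
```

```bash
python3 shot.py n wrist side
python3 - <<'E'
import cv2
im=cv2.imread("pics/n_wrist_raw.png")
cv2.imwrite("pics/n2.png",cv2.resize(im[100:330,170:340],None,fx=4.5,fy=4.5,interpolation=cv2.INTER_CUBIC)[:600])
cv2.imwrite("pics/n2.png",cv2.resize(im[100:240,170:340],None,fx=4.2,fy=4.2,interpolation=cv2.INTER_CUBIC))
E
```

```text
16.45 [0.5591 0.0448 0.2343] [-0.25 -0.29  0.3 ] [0.08  0.374 0.133 1.333 0.    1.719]
```

View pics/n_wrist.png

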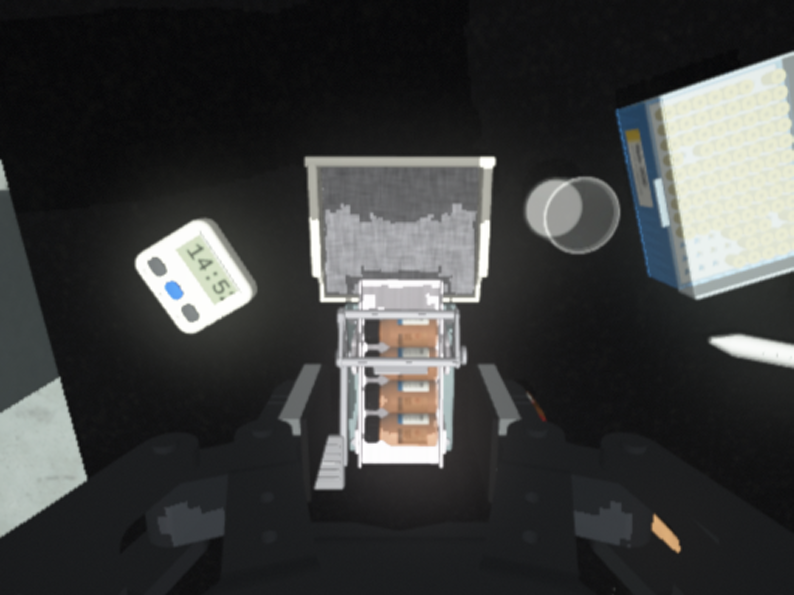

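View pics/n2.png

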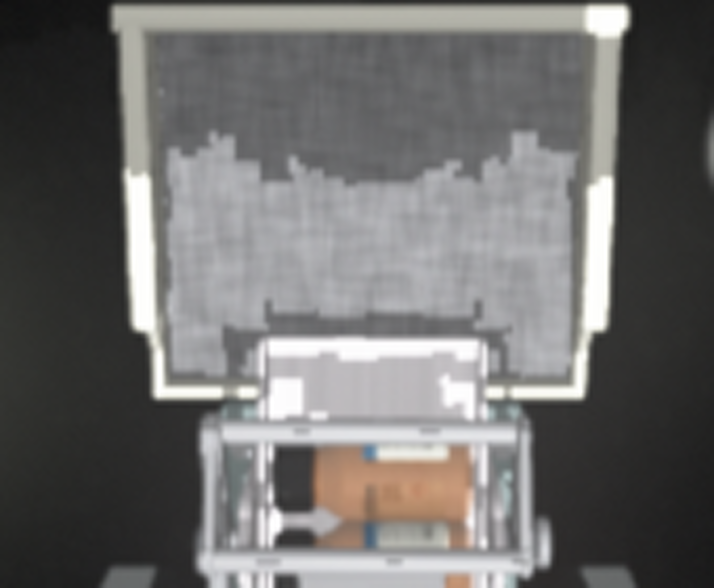

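The tray is square under the spout: its low-wall centre at col 368 against the spout at 372 in the zoom is about 0.9 mm off. Now the thumb pad, with the jaws turned 90° so the linkage clears the chute.

carry_out(
  moves=[
    [-0.1,0.2,0,-0.09,-1],
    [-0.2,0.4,0,-0.18,-1],
    [-0.3,0.6,0,-0.27,-1],
    [-0.4,0.8,0,-0.36,-1],
    [-0.52,1,0,-0.45,-1],
    [-0.52,1,0,-0.54,-1],
    [-0.52,1,0,-0.63,-1],
    [-0.52,1,0,-0.72,-1],
    [-0.52,1,0,-0.81,-1],
    [-0.52,1,0,-0.9,-1],
    [-0.52,1,0,-1,-1],
    [-0.52,1,0,-1,-1],
    [-0.52,1,0,-1,-1],
  ],
)

```text
clock: 17.75
eef_pos: [0.5009, -0.0515, 0.2355]
tool_rot: [0.732, 0.681, -0.001, -0.001]
ft_force: [0.0, -0.2, -0.0]
grip_width: 0.0003
```

```bash
python3 shot.py p wrist
python3 - <<'E'
from workcell import bot
from h import *
o=bot.get_obs(); T=R.from_quat(o["tool_rot"]); p=o["eef_pos"]; print(T.as_matrix().round(3)[:, :2]); print((T.inv().apply(np.array([.4994,-.0663,.08])-p)*1000).round(1))
E
```

```text
17.8 [ 0.501  -0.0517  0.2356] [ 0.17 -0.12  0.1 ] [-0.103  0.259 -0.025  1.288  0.    -0.031]
[[ 0.071  0.997]
 [ 0.997 -0.071]
 [ 0.    -0.001]]
[-14.7  -0.3 155.6]
```

View pics/p_wrist.png

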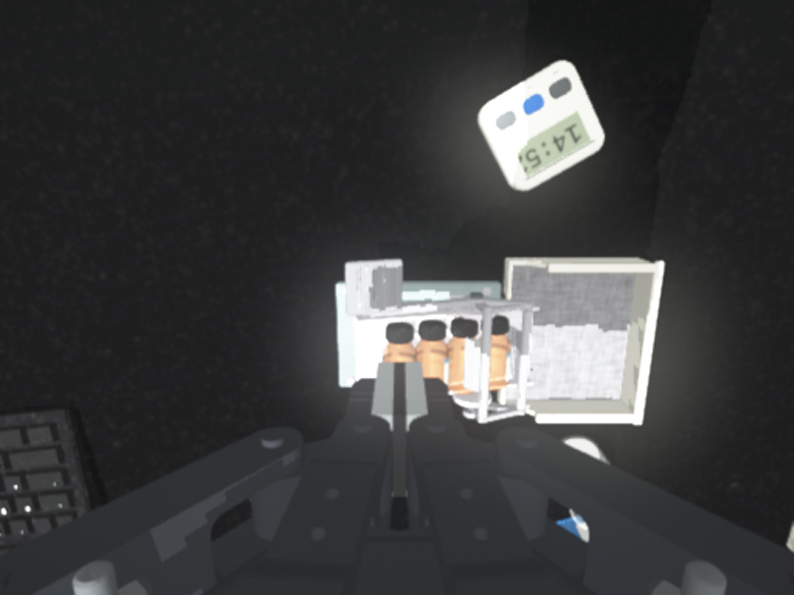

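Run:
```python
from h import *
import pickle
from workcell import bot
m=pickle.load(open("p_wrist.pkl","rb")); o=bot.get_obs(); T=R.from_quat(o["tool_rot"])
tcp=m["eye"]-T.apply([0,-.0655,-.1178])
for u,v,z in [(374,287,.074),(346,262,.079),(402,261,.069),(346,312,.079),(402,312,.069)]:
    p=onplane(m,(u+.5)/1.55-.5,(v+.5)/1.55-.5,z); print(p.round(4),(T.inv().apply(p-tcp)*1000).round(1))
print(m["eye"],o["eef_pos"],tcp)
```

```text
[ 0.5002 -0.066   0.074 ] [-14.4   0.4 161.5]
[ 0.4836 -0.0801  0.079 ] [-29.6 -15.1 156.5]
[ 0.4871 -0.0489  0.069 ] [  1.8 -13.8 166.5]
[ 0.5125 -0.083   0.079 ] [-30.4  14.  156.4]
[ 0.5177 -0.051   0.069 ] [  1.8  16.9 166.4]
[ 0.43577593 -0.04703584  0.3533474 ] [ 0.50099364 -0.05166182  0.23563116] [ 0.50095314 -0.05169366  0.23546048]
```

carry_out(
  moves=[
    [-0.165,-0.01,0.4,0,-1],
    [-0.165,-0.01,0.8,0,-1],
    [-0.165,-0.01,1,0,-1],
    [-0.165,-0.01,1,0,-1],
  ],
)

```text
clock: 18.2
eef_pos: [0.4961, -0.0682, 0.1329]
tool_rot: [0.732, 0.681, -0.002, -0.003]
ft_force: [-1.0, 0.1, 0.6]
grip_width: -0.0001
```

carry_out(
  moves=[
    [0,0,0.15,0,-1],
    [0,0,0.23,0,-1],
    [0,0,0.23,0,-1],
  ],
)

```text
clock: 18.5
eef_pos: [0.4988, -0.0685, 0.1132]
tool_rot: [0.732, 0.682, -0.0, -0.0]
ft_force: [-0.3, -0.1, -0.8]
grip_width: -0.0
```

```bash
python3 shot.py q wrist side
```

```text
18.6 [ 0.4995 -0.0687  0.1142] [ 0.46  0.11 -0.06] [-0.137  0.357 -0.225  0.987 -0.    -0.066]
```

View pics/q_side.png

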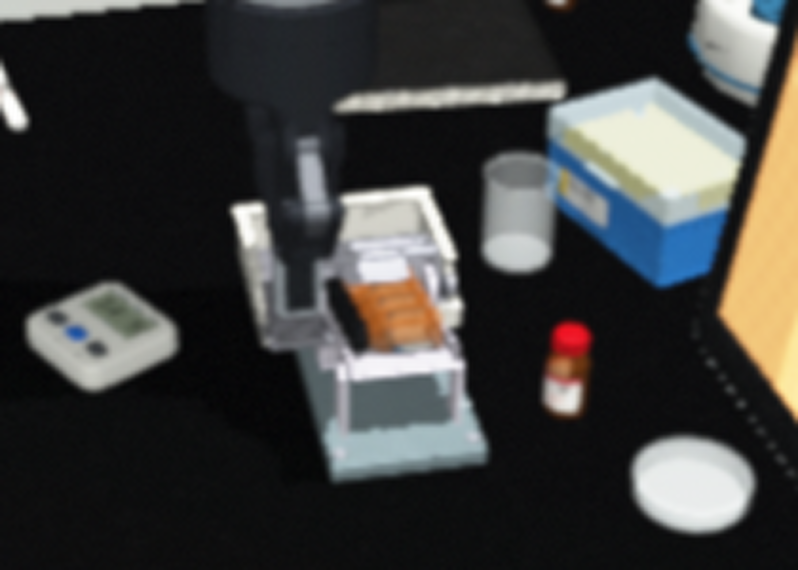

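View pics/q_wrist.png

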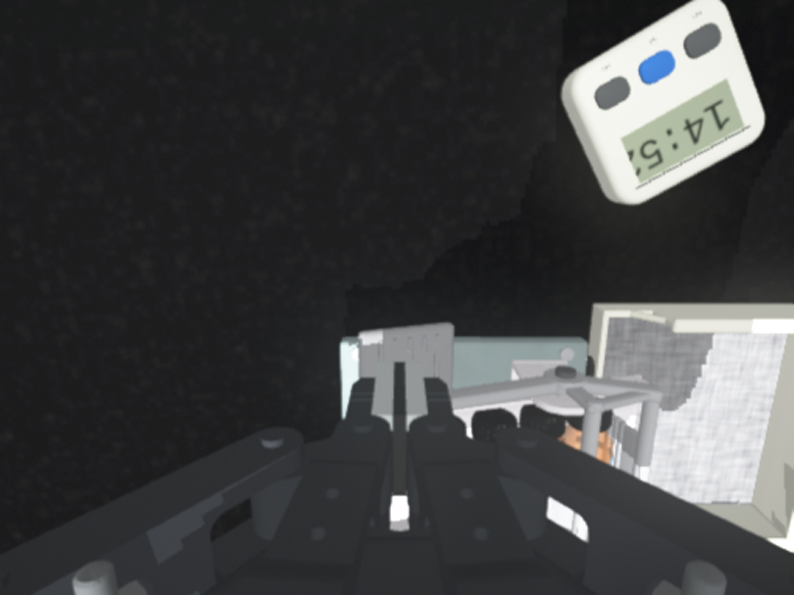

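carry_out(
  moves=[
    [0,-0.04,0,0,-1],
    [0,-0.04,0.1,0,-1],
    [0,-0.04,0.2,0,-1],
    [0,-0.04,0.27,0,-1],
    [0,-0.04,0.34,0,-1],
    [0,-0.04,0.4,0,-1],
    [0,-0.04,0.44,0,-1],
    [0,-0.04,0.47,0,-1],
    [0,-0.04,0.47,0,-1],
  ],
)

```text
clock: 19.5
eef_pos: [0.4951, -0.0688, 0.0663]
tool_rot: [0.732, 0.682, -0.0, 0.0]
ft_force: [-1.2, -3.3, 5.7]
grip_width: 0.0
```

```bash
python3 shot.py r side wrist
```

```text
19.6 [ 0.4951 -0.0687  0.0665] [-1.49 -3.57  5.63] [-0.138  0.409 -0.295  0.867 -0.001 -0.067]
```

View pics/r_side.png

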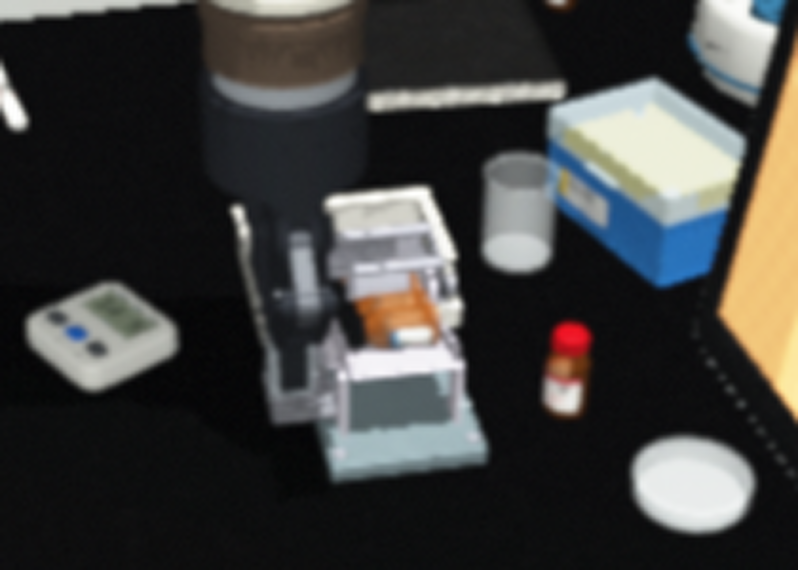

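View pics/r_wrist.png

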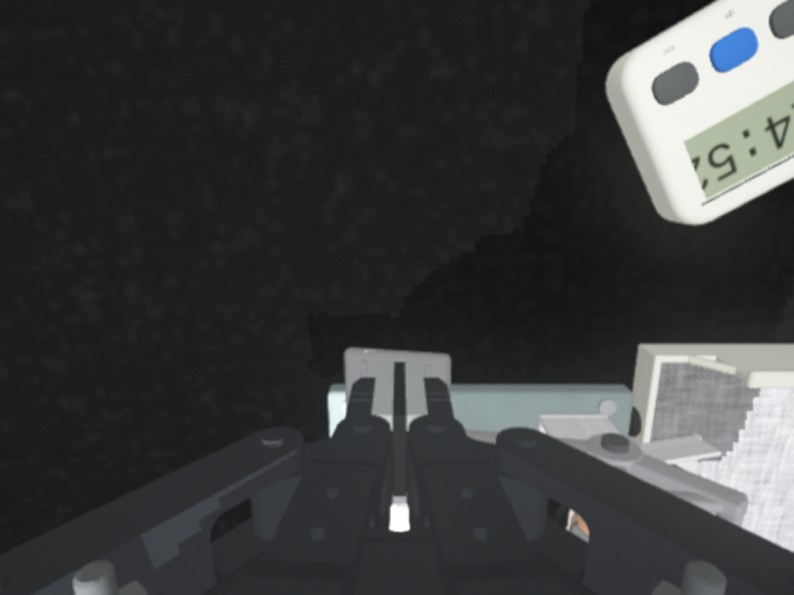

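The pad is nearly down: the gate frame has tilted up, with about 5.7 N on the finger. I'll press on to the stop.

carry_out(
  moves=[
    [0,0,0.02,0,-1],
    [0,0,0.04,0,-1],
    [0,0,0.04,0,-1],
  ],
)

```text
clock: 19.9
eef_pos: [0.4952, -0.0685, 0.0634]
tool_rot: [0.731, 0.682, 0.0, 0.0]
ft_force: [-2.6, -2.8, 13.4]
grip_width: -0.0003
```

carry_out(
  moves=[
    [0,0,0.02,0,-1],
    [0,0,0.03,0,-1],
    [0,0,0.03,0,-1],
  ],
)

```text
clock: 20.2
eef_pos: [0.4953, -0.0682, 0.0613]
tool_rot: [0.731, 0.682, 0.001, 0.0]
ft_force: [-5.6, -0.8, 18.7]
grip_width: 0.0004
```

```bash
python3 shot.py s scene side
```

```text
20.3 [ 0.4953 -0.0682  0.0614] [-6.   -1.62 17.84] [-0.137  0.415 -0.301  0.853  0.001 -0.067]
```

View pics/s_scene.png

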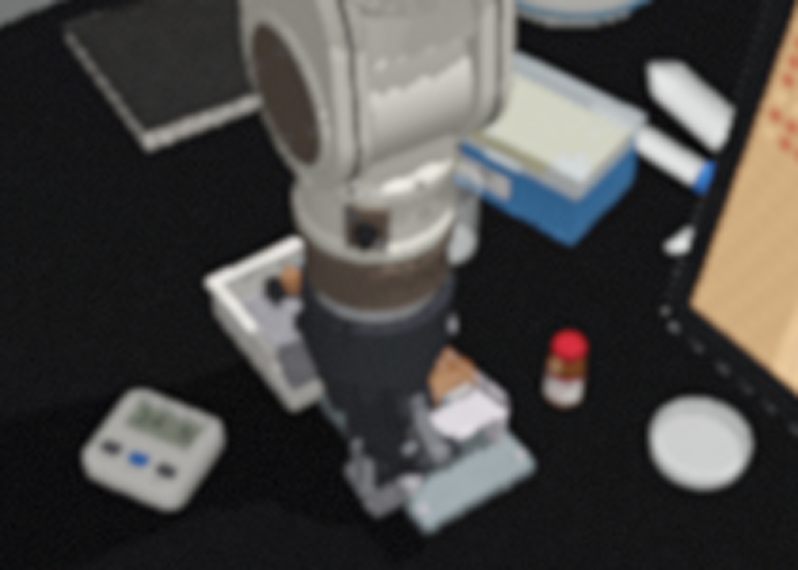

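View pics/s_side.png

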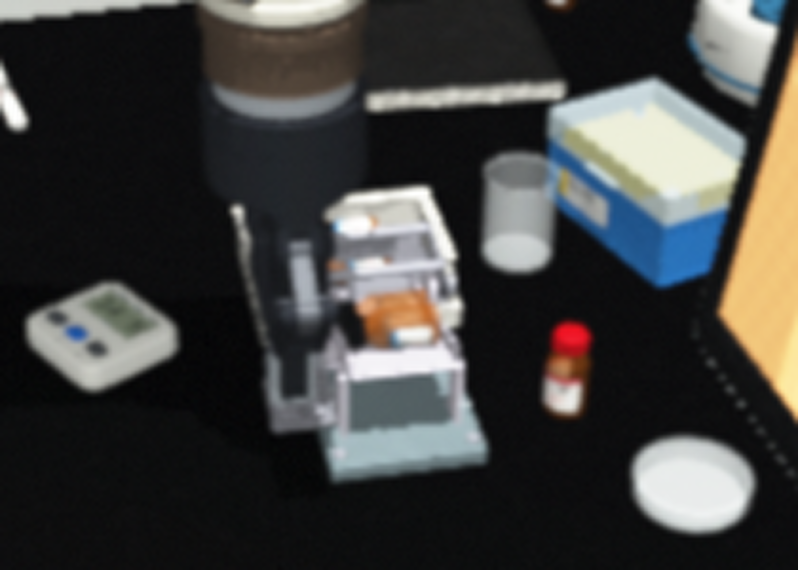

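Force is 18 N, so the pad is on its stop. One vial is in the tray at (355,225) in the side view and a second is rolling at about (370,265). Holding.

carry_out(
  moves=[
    [0,0,0,0,-1],
    [0,0,0,0,-1],
    [0,0,0,0,-1],
    [0,0,0,0,-1],
    [0,0,0,0,-1],
    [0,0,0,0,-1],
    [0,0,0,0,-1],
    [0,0,0,0,-1],
    [0,0,0,0,-1],
    [0,0,0,0,-1],
  ],
)

```text
clock: 21.3
eef_pos: [0.4953, -0.0682, 0.0614]
tool_rot: [0.731, 0.682, 0.001, 0.0]
ft_force: [-4.6, -2.6, 19.4]
grip_width: 0.0003
```

```bash
python3 shot.py t wrist side
```

```text
21.4 [ 0.4953 -0.0682  0.0614] [-5.59 -0.99 18.85] [-0.137  0.415 -0.301  0.853  0.001 -0.067]
```

View pics/t_side.png

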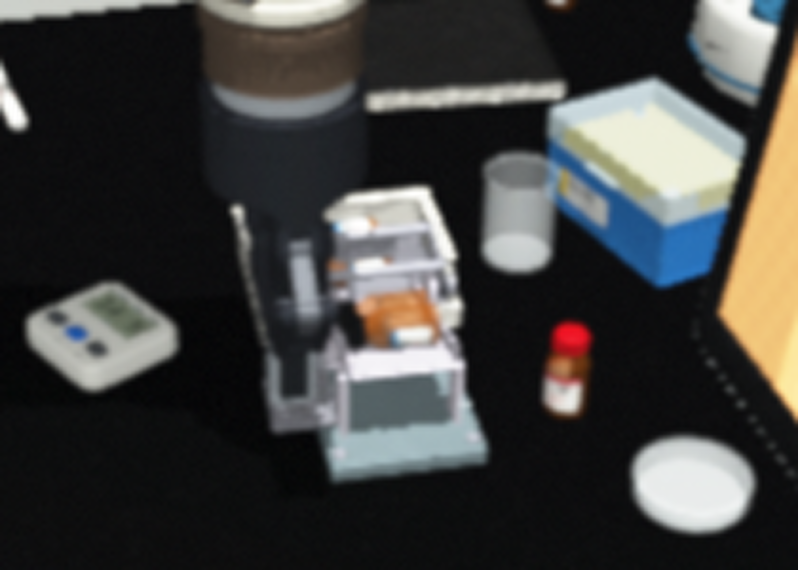

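View pics/t_wrist.png

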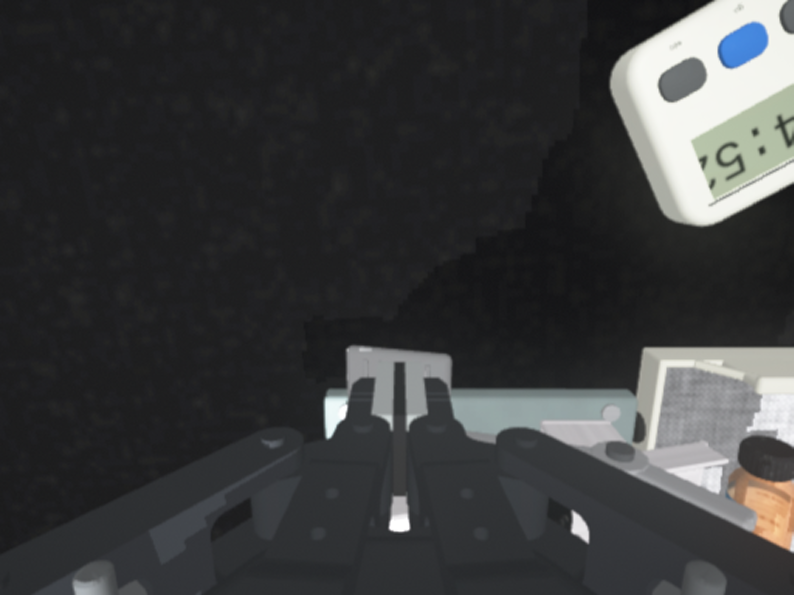

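Run:
```python
from h import *
import pickle
D=np.array([.5552,-.0281]);a=-.07;M=np.array([[np.cos(a),np.sin(a)],[-np.sin(a),np.cos(a)]])
m=pickle.load(open("t_wrist.pkl","rb")); s=pickle.load(open("t_side.pkl","rb")); sc=pickle.load(open("s_scene.pkl","rb"))
for z in (.014,.025,.04):
    print(z,"w cap",(M@(onplane(m,766/1.55,455/1.55,z)[:2]-D)).round(4),"w spouttip L", (M@(onplane(m,728/1.55,460/1.55,z)[:2]-D)).round(4))
    for u,v in [(370,265),(355,225)]: print("  side",(M@(onplane(s,u/3.8+150,v/3.8+105,z)[:2]-D)).round(4))
    print("  scene cap",(M@(onplane(sc,275/3.8+150,288/3.8+105,z)[:2]-D)).round(4))
```

```text
0.014 w cap [-0.0184  0.0937] w spouttip L [-0.0163  0.0798]
  side [0.014 0.096]
  side [0.0139 0.1401]
  scene cap [-0.0191  0.1291]
0.025 w cap [-0.0253  0.0845] w spouttip L [-0.0233  0.0715]
  side [0.0106 0.0797]
  side [0.0104 0.123 ]
  scene cap [-0.0237  0.1203]
0.04 w cap [-0.0348  0.0719] w spouttip L [-0.033   0.0602]
  side [0.006  0.0575]
  side [0.0058 0.0996]
  scene cap [-0.0301  0.1084]
```

Both vials are at rest in the tray: the second cap is at y'≈0.094 and the first at 0.129, both at tray-floor height. Releasing the pad.

carry_out(
  moves=[
    [0,0,-0.1,0,-1],
    [0,0,-0.25,0,-1],
    [0,0,-0.45,0,-1],
    [0,0,-0.7,0,-1],
    [0,0,-1,0,-1],
    [0,0,-1,0,-1],
  ],
)

```text
clock: 22.0
eef_pos: [0.4974, -0.0679, 0.1627]
tool_rot: [0.731, 0.682, 0.003, 0.002]
ft_force: [1.0, 1.2, -0.8]
grip_width: -0.0
```

carry_out(
  moves=[
    [0,-0.3,-0.4,0,-1],
    [0,-0.6,-0.8,0,-1],
    [0,-0.8,-1,0,-1],
    [0,-0.8,-1,0,-1],
    [0,-0.8,-1,0,-1],
  ],
)

```text
clock: 22.5
eef_pos: [0.4152, -0.0624, 0.2587]
tool_rot: [0.731, 0.682, 0.0, -0.0]
ft_force: [0.7, -0.6, -0.8]
grip_width: -0.0
```

```bash
python3 shot.py u wrist side scene
```

```text
22.65 [ 0.4151 -0.0625  0.2575] [-0.33 -0.22 -0.59] [-0.15   0.083 -0.182  1.309  0.    -0.08 ]
```

View pics/u_side.png

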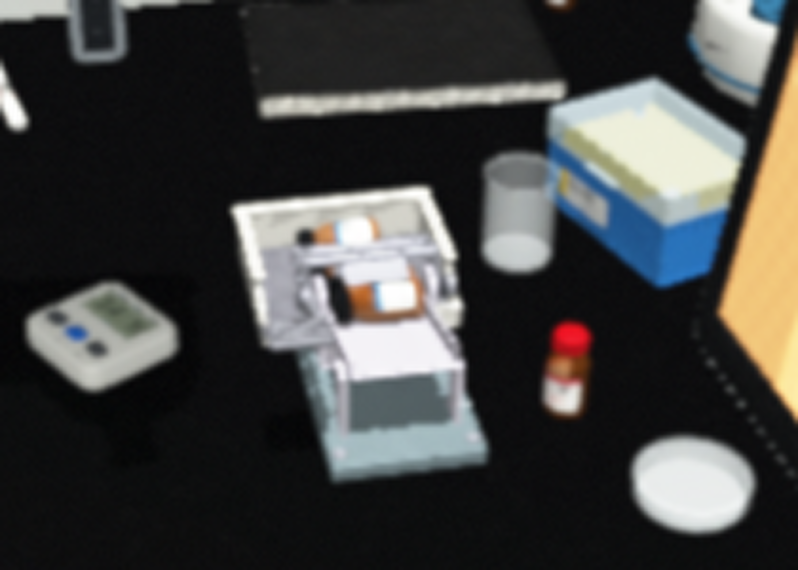

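View pics/u_wrist.png

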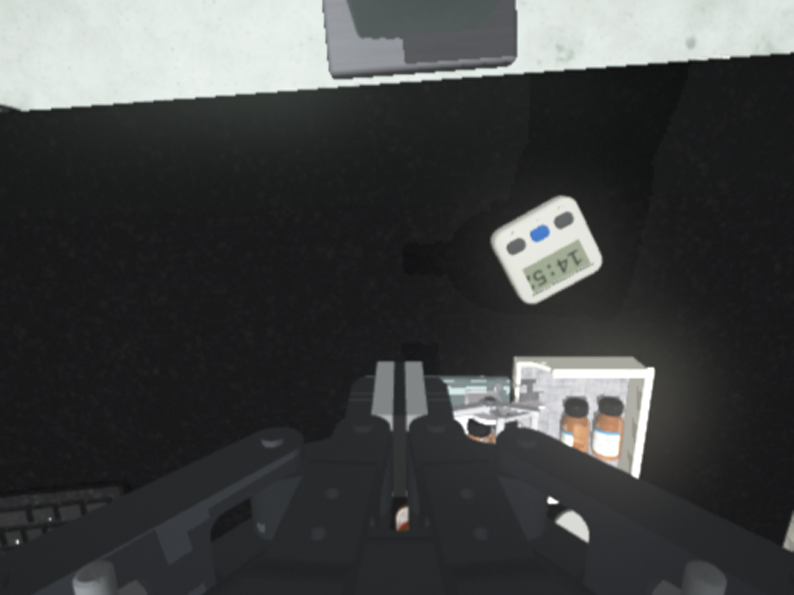

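View pics/u_scene.png

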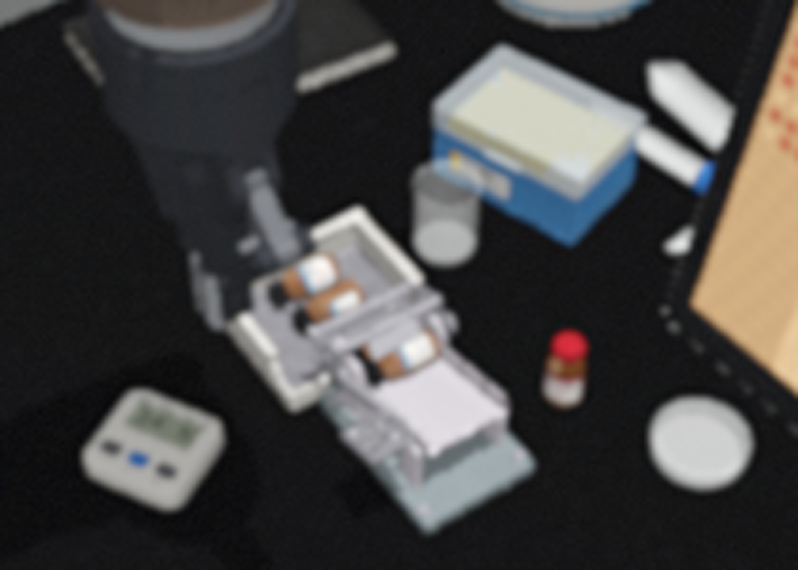

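carry_out(
  moves=[
    [0,0.4,-0.3,0,-1],
    [-0.4,0.8,-0.5,0,-1],
    [-0.6,1,-0.5,0,-1],
    [-0.6,1,-0.5,0,-1],
    [-0.6,1,-0.5,0,-1],
    [-0.6,1,-0.5,0,-1],
  ],
)

```text
clock: 23.25
eef_pos: [0.51, -0.129, 0.3078]
tool_rot: [0.731, 0.682, -0.001, -0.002]
ft_force: [0.4, 0.3, -0.3]
grip_width: 0.0002
```

```bash
python3 shot.py v wrist
python3 - <<'E'
import cv2
im=cv2.imread("pics/v_wrist_raw.png")
cv2.imwrite("pics/v2.png",cv2.resize(im[150:290,230:440],None,fx=3.8,fy=3.8,interpolation=cv2.INTER_CUBIC))
E
```

```text
23.3 [ 0.51   -0.1288  0.3084] [0.15 0.77 0.33] [-0.248  0.28   0.192  1.485  0.    -0.178]
```

View pics/v_wrist.png

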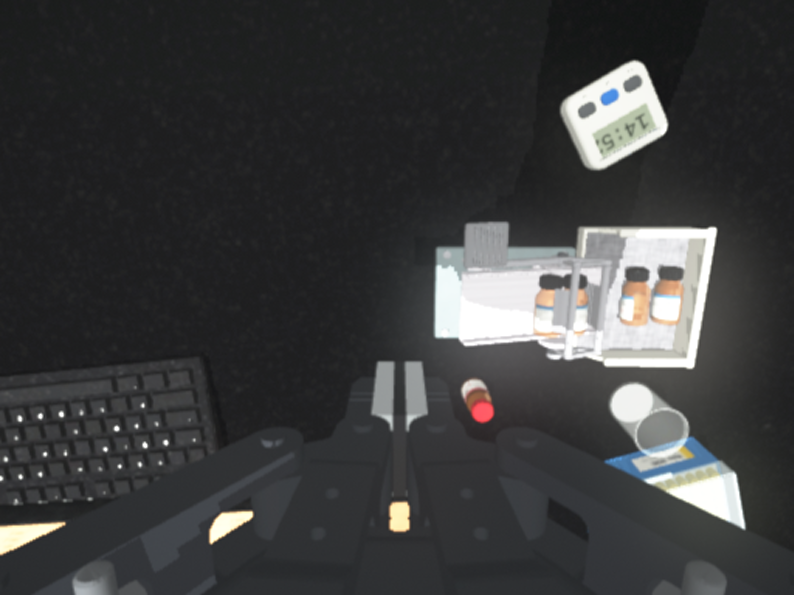

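View pics/v2.png

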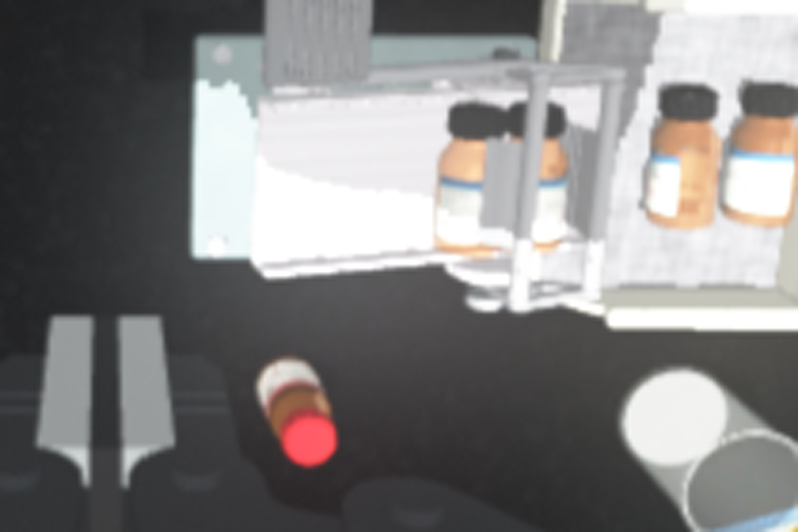

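The view shows two vials in the tray (caps at (688,100) and (768,98)), the next two against the shut gate (caps at (478,118) and (537,118)), and the pad back up. The other objects are undisturbed, so I'm handing in.

Run:
```python
from workcell import order,bot
print(order.job_done(), bot.get_obs()["clock"])
```

```text
the job is handed in; nothing more can be done
the job is handed in; nothing more can be done
```

The job is handed in at about 23.3 s of the 48 s allowed: one pair of vials is in the tray and the next two are waiting at the shut gate. The hand-in gave no verdict.

**Tray:** I nudged it sideways, first 6 mm and then 8 mm back after the first push had left it about 7 mm off-centre. Then I pushed its far wall with both fingers until it stopped on the bumpers; the contact force rose to 14 N. In the wrist view it sat square under the spout, about 0.9 mm off-centre.

**Vials:** I pressed the pad to its stop (about 19 N on the fingers) and held it there for over a second. Both vials came to rest in the tray, and I let the pad come up.

**Last checks:**
- Two vials are in the tray.
- The next two have rolled down to the gate, and the pad is back up.
- By eye, the tray is at the same pixels in the side view as when it reached the bumpers.
- The timer, beaker, standing vial and petri dish look unmoved in the side and scene views.
- The gripper is clear of everything.

**Disagreements:** After the first push the side and scene cameras put the tray's turn at -0.015 and +0.038 rad. The wrist camera had shown it nearly centred just before that push, but afterwards read about 7 mm off. I used a fresh wrist view each time, and no check was left failing at the end.

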